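# Clear the watchmaker's bench

## Robot

A 6-joint arm with a two-finger parallel gripper is mounted at the origin on the work surface. World frame = base frame: x ahead of the robot, y to its left, z up, the work surface at z = 0. Lengths are in m, angles in rad, forces in N, time in s.
With the tool pointing down it reaches from about 0.35 to 0.775 m from the base axis. Payload 7.3 kg.
Tool frame: the origin (TCP) lies midway between the tips of the shut fingers; the grasp point (between the pads) lies 19 mm behind it; z points along the fingers, y is the line along which they close (so a half turn about z gives the same grasp; the last joint's range is limited). The gripper opens to 92 mm and grips with 3 to 60 N. Pads are 19 mm wide; open, the fingers measure 130 mm over their backs; the gripper's body (75 mm by 190 mm) begins 47 mm behind the grasp point.
Start: joints at [1.117, 0.342, 1.524, -0, 1.275, -0.146], TCP at [0.159, 0.5, 0.203] pointing down, gripper open.
Joint ranges: [-2.53, 2.53], [-0.77, 2.02], [0.04, 2.7], [-1, 4.14], [0.28, 2.66], [-3.11, 3.11]. Speed limits (rad/s): [2.57, 2.57, 3.14, 3.14, 3.14, 3.14].

## Interface

Orientations are given as [roll, pitch, yaw] about the fixed x, y, z axes, in that order (R = Rz(yaw) Ry(pitch) Rx(roll)).
In Python, from cell import robot, read_camera, camera_params, nets gives the robot as it stands. The module is installed in compiled form; this text tells all that it offers.
- The arm moves only by the tool step_arm, never from a script. Its argument "steps" is a list of rows, each an object of numbers: "x", "y", "z": the shift along the tool's x, y, z as a fraction of full scale; "rx", "ry", "rz": the turn, a rotation vector about the tool's x, y, z as a fraction of full scale; "claw": the opening, from -1 (shut) to 1 (fully open). In form: [{"x": .., "y": .., "z": .., "rx": .., "ry": .., "rz": .., "claw": ..}, ...]. A call has 1 to 12 rows; each row is the pose to reach, as a shift and turn from the pose commanded when the call began, along the tool's axes at that moment; what a row does not reach only later rows make up. Full scale, the value 1, is 750 mm for a shift and pi/4 rad for a turn. A row lasts 1/12 s, in which the tool goes at most 41.7 mm and 7.16 degrees, less where a joint would pass 70% of its speed; a pose out of reach is approached as far as the arm can. A call with a number of a shift or a turn outside -1 to 1 is refused whole. A call with a gripper value outside its range is refused whole. The fingers move at their own pace and stop on an object; "squeeze" is the grip in N (left out, the last holds). Time passes only in rows, so rows that repeat a pose let the fingers close. It gives the time, the measured TCP pose, the force, the opening and the grip force at its end, in the units of the state.
- robot.observe(): the state, without advancing time (a new reading comes with each control period).
- read_camera(name): name is "scene" or "top" or "wrist"; returns (picture, depth): 384x512x3 uint8, blue, green, red; 384x512 float32, m along the optical axis (not along the pixel's ray), 0 where there is no reading.
- camera_params(name): a dict with "fx", "fy", "cx", "cy" (pixels), "k1" (the pictures are not rectified: a ray, as slopes to the right and down, at radius r is drawn at 1 + k1 r^2 times it, then the intrinsics apply), "R" (3x3) and "t" (3): a world point X has camera coordinates R X + t; the wrist camera has in their place "hand_eye" (4x4, takes a point from camera to tool coordinates, whose origin is the TCP and whose axes are the flange's). Camera axes: x right, y down, z forward; pixel columns grow to the right and rows downward; lengths in m; the calibration is good to about 2 mm. A picture is of the moment at which its call begins: read the wrist's pose just before it. camera_params takes no time and is no camera call.
- robot.hand_in(): hands the job in; it is judged then, once.
Trained networks look in the newest picture that a camera, given by its name, has taken for a name from the list of things; names that differ only in an ending like _2 or _b are one class to them, and where a whole thing is asked for, a point or a joint stands for the part that bears it (a point fixed in the world has none). Each returns a list of dicts, best first, with "conf" (0 to 1); they miss things now and then, are a little off and sometimes report something else, mostly with a low value. They report only what shows in the picture. A call takes as long as a camera call. They do not tell look-alikes from the thing itself.
- nets.masks_of(camera, query): "region" (384x512 bool, what is visible of it) and "box" ([left, top, right, bottom] in pixels, round what is visible of it).
- nets.landmark_of(camera, query): "pixel" ([row, column] in pixels: a listed point, or the origin of a listed thing).
The state is a dict: "time": time; "qpos": joint angles; "qvel": joint speeds; "joint_efforts": joint torques, N m; "tool_pos": TCP position; "tool_rot": TCP orientation; "contact_force": force on the tool from outside, world axes, zero at the start; "torque": the same for the moment, N m; "opening": finger opening in m; "grip_force": force on a finger pad.
Only numpy, scipy, OpenCV 4.12 (cv2) and the standard library are available. Lean on these libraries where they do the work, as an engineer would, in place of code of your own. Each camera call takes 0.05 s, during which the arm holds its last target. There are 200 camera calls.

## Task

Tidy the watchmaker's bench: stand the watch movement in the middle of the round dust base and then put the glass cover over it, flat on the base; put the two aluminium casing dies upright in the two-bay wooden tray, the big one in the bigger bay and the small one in the smaller bay; and stand the black loupe, eye cup down as it is, in the square wooden tray. The movement and the glass cover are delicate: set them down, do not drop them. Leave the screwdriver stand and the bottle where they are.

Things in the scene. Friction and masses are not known exactly. Their poses are not given: they have to be found in the camera images.
- movement: Watch movement in its holder: solid round steel disc 34 mm across and 18 mm high with brass wheels and red jewels on its flat top (these stand 2 mm higher). 60 g. Origin: centre of its underside; z up.
- glass_cover: Clear glass dust cover, a bell open below: 80 mm outside and 72 mm inside diameter, glass roof inside at 24 mm and outside at 34 mm height, on top an upright black knob 16 mm across from 34 to 62 mm height, to lift it by. 140 g. Origin: centre of its open lower rim; z up.
- big_die: Big casing die: plain aluminium cup 46 mm across, 26 mm high, with a round recess in its top. 70 g. Origin: centre of its underside; z up.
- small_die: Small casing die: plain aluminium cup 28 mm across, 26 mm high, with a round recess in its top. 35 g. Origin: centre of its underside; z up.
- loupe: Black eye loupe standing on its wide eye cup: 38 mm across at the foot, narrowing to 26 mm at 16 mm height, from there a straight barrel 26 mm across up to its top at 32 mm. 30 g. Origin: centre of its underside; z up.
- dust_base: Round blue dust base, fixed: 116 mm across, inner floor 104 mm across and 4 mm above the table, lip 10 mm high. Its floor takes the movement with the glass cover over it. Origin: centre of its underside; z up.
- die_tray: Rectangular wooden tray (dark floor, light walls) with two unequal bays, fixed: 134 mm (x) by 82 mm (y), walls 4 mm thick and 10 mm high, floor 4 mm above the table. The bigger bay is 74 x 74 mm inside with its centre at x = -26 mm, y = 0; the smaller bay is 48 mm (x) by 74 mm (y) inside with its centre at x = +39 mm, y = 0. Origin: centre of the whole tray's underside; it stands at any yaw.
- loupe_tray: Square wooden tray (dark floor, light walls) with one bay, fixed: 80 x 80 mm outside, walls 4 mm thick and 10 mm high, floor 4 mm above the table. Origin: centre of its underside; z up.
- driver_stand: Bystander: round black stand with eight screwdrivers, 110 mm across and 125 mm high, loose. Origin: centre of its underside.
- bottle: Bystander: amber glass bottle with a red cap, 66 mm across and 124 mm high, loose. Origin: centre of its underside.
Things that resemble listed ones, but are neither listed nor needed, are in the scene too. Leave any green, pink or red look-alike of the loupe_tray alone.

How it is judged:
By the outcome, as a careful person would: the job done as asked, in the order asked, and still so for the second after the job is handed in, with the robot touching nothing.
It also fails if it takes over 120 s, if anything falls off the work surface, if the arm or the gripper's body presses on something with over 40 N, if the wrist force passes 120 N, or if a joint passes its speed limit or range.

## Working session

There is one attempt and no reset: what is moved stays moved. The work goes in short steps, Python scripts to look and compute and a tool call to move; the robot and the scene stay as the last step left them, time stands still between calls to the robot, and variables do not carry over. Pictures are saved under pics/ and viewed, at most 14 in all, crops included, and the job is handed in when it is done.

Besides the shell and the picture viewer there is one more tool, called as name([rows], argument=value, ...), one row to a line, values as JSON. step_arm: Moves the arm, as the interface text tells. Its arguments: {"type":"object","properties":{"steps":{"type":"array","items":{"type":"object","properties":{"x":{"type":"number","minimum":-1,"maximum":1},"y":{"type":"number","minimum":-1,"maximum":1},"z":{"type":"number","minimum":-1,"maximum":1},"rx":{"type":"number","minimum":-1,"maximum":1},"ry":{"type":"number","minimum":-1,"maximum":1},"rz":{"type":"number","minimum":-1,"maximum":1},"claw":{"type":"number"}}}},"squeeze":{"type":"number"}},"required":["steps"]}

```bash
mkdir -p pics; cat > h.py <<'E'
import numpy as np,cv2
from cell import robot,read_camera,camera_params,nets
from scipy.spatial.transform import Rotation as Ro
def tool():
    s=robot.observe(); return Ro.from_euler('xyz',s['tool_rot']).as_matrix(),np.array(s['tool_pos'])
def cam(name):
    p=camera_params(name)
    if 'R' in p: R=np.array(p['R']);t=np.array(p['t']); return p,R.T,-R.T@t
    Rt,pt=tool(); H=np.array(p['hand_eye']); return p,Rt@H[:3,:3],Rt@H[:3,3]+pt
def rays(c,px):  # px Nx2 (row,col)
    p=c[0]; px=np.atleast_2d(px).astype(float)
    d=np.c_[(px[:,1]-p['cx'])/p['fx'],(px[:,0]-p['cy'])/p['fy']]
    u=d.copy()
    for _ in range(10): u=d/(1+p['k1']*(u**2).sum(1,keepdims=True))
    return np.c_[u,np.ones(len(u))]
def atz(c,px,z):
    r=rays(c,px)@c[1].T; return c[2]+r*((z-c[2][2])/r[:,2])[:,None]
def deproj(c,px,dep):
    return c[2]+(rays(c,px)*np.asarray(dep)[:,None])@c[1].T
def cloud(c,D):
    ij=np.argwhere(D>0); return ij,deproj(c,ij,D[D>0])
E
cat > a.py <<'E'
from h import *
for n in ['top','scene']:
    c=cam(n); I,D=read_camera(n); cv2.imwrite(f'pics/{n}0.png',I); np.savez(f'{n}0.npz',I=I,D=D)
    print(n,c[2].round(3),I.shape)
    for q in ['movement','glass_cover','big_die','small_die','loupe','dust_base','die_tray','loupe_tray','driver_stand','bottle']:
        for m in nets.masks_of(n,q)[:4]:
            ij=np.argwhere(m['region']); d=D[ij[:,0],ij[:,1]]; k=d>0
            if k.sum()<3: print(q,m['conf'],'nodepth',m['box']);continue
            P=deproj(c,ij[k],d[k]); 
            print(q,round(m['conf'],2),np.round(m['box']).astype(int).tolist(),'ctr',np.median(P,0).round(3),'lo',np.percentile(P,2,0).round(3),'hi',np.percentile(P,98,0).round(3),len(ij))
E
python3 a.py
```

```text
top [0.489 0.087 1.438] (384, 512, 3)
movement 0.56 [239, 223, 248, 235] ctr [0.452 0.123 0.018] lo [0.438 0.109 0.011] hi [0.466 0.136 0.025] 60
glass_cover 0.97 [372, 200, 397, 222] ctr [ 0.516 -0.373  0.031] lo [ 0.481 -0.415  0.003] hi [ 0.55  -0.341  0.057] 403
big_die 0.57 [307, 218, 319, 230] ctr [ 0.46  -0.122  0.013] lo [ 0.439 -0.144 -0.   ] hi [ 0.481 -0.101  0.029] 150
small_die 0.6 [191, 258, 199, 270] ctr [0.337 0.298 0.016] lo [ 0.324  0.286 -0.003] hi [0.349 0.31  0.031] 58
loupe 0.61 [360, 250, 369, 262] ctr [ 0.358 -0.295  0.027] lo [ 0.341 -0.312  0.003] hi [ 0.371 -0.283  0.036] 81
dust_base 0.88 [160, 197, 192, 229] ctr [0.511 0.368 0.004] lo [ 0.461  0.315 -0.002] hi [0.565 0.421 0.014] 865
dust_base 0.48 [238, 222, 248, 233] ctr [0.452 0.123 0.019] lo [0.441 0.112 0.011] hi [0.466 0.137 0.025] 55
die_tray 0.89 [302, 155, 332, 197] ctr [ 0.642 -0.136  0.004] lo [ 0.578 -0.192 -0.002] hi [ 0.705 -0.08   0.012] 822
loupe_tray 0.9 [116, 217, 142, 247] ctr [0.444 0.541 0.006] lo [ 0.401  0.496 -0.002] hi [0.49  0.585 0.014] 529
loupe_tray 0.88 [289, 111, 319, 142] c
[... 1613 characters left out ...]
1100
loupe_tray 0.79 [322, 106, 352, 126] ctr [0.444 0.54  0.004] lo [ 0.401  0.492 -0.001] hi [0.491 0.585 0.011] 343
loupe_tray 0.77 [131, 165, 165, 187] ctr [ 0.341 -0.13   0.005] lo [ 0.295 -0.177 -0.001] hi [ 0.391 -0.085  0.011] 586
loupe_tray 0.64 [192, 144, 219, 162] ctr [0.345 0.056 0.005] lo [0.299 0.007 0.   ] hi [0.394 0.101 0.011] 458
driver_stand 0.68 [74, 239, 111, 272] ctr [ 0.532 -0.384  0.03 ] lo [ 0.488 -0.419 -0.001] hi [ 0.557 -0.344  0.059] 939
driver_stand 0.61 [109, 246, 169, 323] ctr [ 0.723 -0.343  0.045] lo [ 0.624 -0.386 -0.001] hi [ 0.758 -0.291  0.121] 2423
bottle 0.77 [346, 152, 370, 196] ctr [0.751 0.301 0.071] lo [0.715 0.286 0.003] hi [0.771 0.334 0.124] 902
```

```bash
python3 -c "
import cv2
I=cv2.imread('pics/top0.png')[100:290,100:420]; cv2.imwrite('pics/top1.png',cv2.resize(I,(800,475),interpolation=cv2.INTER_CUBIC))
I=cv2.imread('pics/scene0.png')[90:340,60:390]; cv2.imwrite('pics/scene1.png',cv2.resize(I,(792,600),interpolation=cv2.INTER_CUBIC))"
```

```text
(no output)
```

View pics/top1.png

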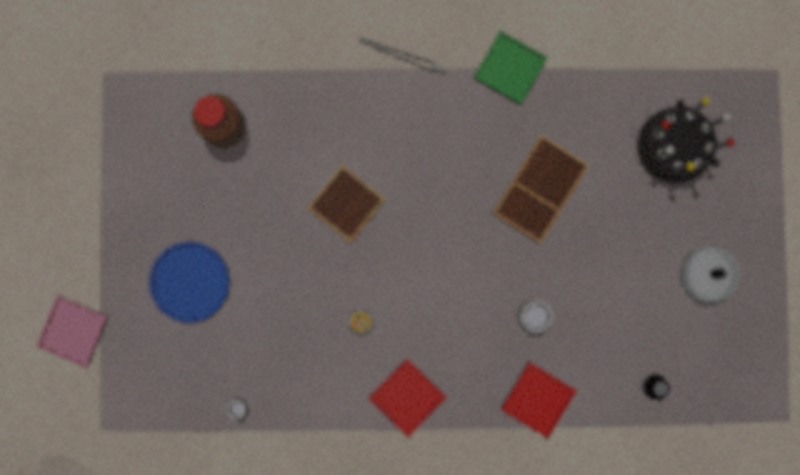

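View pics/scene1.png

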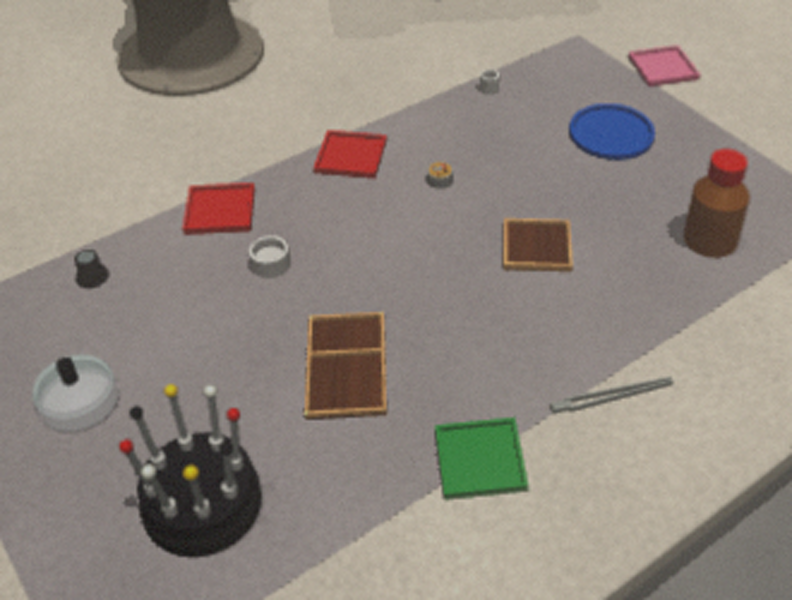

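The pictures match the network's finds. In the top crop: movement (360,322), dust base (190,282), cover (710,275), big die (536,316), small die (237,410), loupe (655,386), die tray (540,190). Candidates for the loupe tray are wood (347,203), green (511,67), red (407,397) and (539,400), and pink (72,330), so I choose the wooden one. No other item has a look-alike.

```bash
cat >> h.py <<'E'
def go(x,y,z,yaw=None):
    """shift in fractions along tool axes to the world TCP target; rz turn for closing axis (tool y) at world yaw"""
    R,p=tool(); d=R.T@(np.array([x,y,z])-p)/.75
    out=dict(d=d.round(4).tolist(),rows=float(np.linalg.norm(d)*18))
    # rotation to exactly down with closing axis yaw
    if yaw is None: yaw=np.arctan2(R[1,1],R[0,1])
    best=None
    for yy in (yaw,yaw+np.pi):
        T=np.array([[np.sin(yy),np.cos(yy),0],[-np.cos(yy),np.sin(yy),0],[0,0,-1]])
        v=Ro.from_matrix(R.T@T).as_rotvec()
        if best is None or np.linalg.norm(v)<np.linalg.norm(best): best=v
    out['r']=(best/(np.pi/4)).round(4).tolist(); print(out)
E
python3 - <<'E'
from h import *
s=robot.observe(); print(s['time'],s['tool_pos'],s['tool_rot'],s['opening'],s['contact_force']); R,p=tool(); print(R.round(3))
Z=np.load('top0.npz');c=cam('top')
for q,i in (('die_tray',(.55,.75,-.25,-.03)),('loupe_tray',(.55,.7,.07,.22))):
    ms=[m for m in nets.masks_of('top',q)] if 0 else None
I,D=read_camera('top')
hsv=cv2.cvtColor(I,cv2.COLOR_BGR2HSV)
for q in('die_tray','loupe_tray'):
    for m in nets.masks_of('top',q):
        cn,_=cv2.findContours(m['region'].astype(np.uint8),0,2); k=max(cn,key=cv2.contourArea)[:,0,::-1]
        W=atz(c,k,.01)[:,:2]; r=cv2.minAreaRect((W*1000).astype(np.float32)); print(q,m['conf'],r,cv2.boxPoints(r).round().tolist())
p=camera_params('wrist'); print(p)
go(.452,.123,.25)
E
```

```text
1.1 [0.15903133 0.50036298 0.20274601] [3.14144232e+00 2.03855494e-05 2.83381973e+00] 0.09176017436896824 [-0.12259516  0.66037806 -0.6008631 ]
[[-0.953  0.303  0.   ]
 [ 0.303  0.953  0.   ]
 [-0.     0.    -1.   ]]
die_tray 0.74 ((641.4684448242188, -134.56045532226562), (85.49267578125, 135.8262176513672), 56.826271057128906) [[561.0, -133.0], [675.0, -208.0], [722.0, -136.0], [608.0, -62.0]]
loupe_tray 0.98 ((346.17938232421875, 57.75053405761719), (77.56282043457031, 79.9160385131836), 44.39531707763672) [[291.0, 59.0], [346.0, 2.0], [402.0, 56.0], [346.0, 113.0]]
loupe_tray 0.9 ((818.6587524414062, -94.73362731933594), (82.46045684814453, 87.951904296875), 59.3095588684082) [[760.0, -108.0], [835.0, -153.0], [878.0, -82.0], [802.0, -37.0]]
loupe_tray 0.79 ((621.4742431640625, 143.6052703857422), (77.22806549072266, 79.6844482421875), 50.67488098144531) [[566.0, 139.0], [628.0, 88.0], [677.0, 148.0], [615.0, 199.0]]
loupe_tray 0.72 ((342.0704040527344, -128.14341735839844), (80.89717102050781, 80.8177490234375), 58.081626892089844) [[286.0, -141.0], [355.0, -184.0], [398.0, -115
[... 522 characters left out ...]
6445178e-05, -2.80653031e-01,  9.59809291e-01,
        -1.81831240e-01],
       [ 0.00000000e+00,  0.00000000e+00,  0.00000000e+00,
         1.00000000e+00]])}Traceback (most recent call last):
  File "<stdin>", line 13, in <module>
  File "h.py", line 31, in go
    v=Ro.from_matrix(R.T@T).as_rotvec()
      ~~~~~~~~~~~~~~^^^^^^^
  File "scipy/spatial/transform/_rotation.pyx", line 1143, in scipy.spatial.transform._rotation.Rotation.from_matrix
ValueError: Non-positive determinant (left-handed or null coordinate frame) in rotation matrix 0: [[-9.99999999e-01  4.48172667e-09  5.05404184e-05]
 [-2.24544539e-17  9.99999996e-01 -8.86760886e-05]
 [ 5.05404186e-05  8.86760885e-05  9.99999995e-01]].
```

```bash
sed -i 's/T=np.array.*/T=np.array([[-np.sin(yy),np.cos(yy),0],[np.cos(yy),np.sin(yy),0],[0,0,-1]])/' h.py; python3 -c "
from h import *
go(.452,.123,.16)"
```

```text
{'d': [-0.5247, -0.3611, 0.057], 'rows': 11.510667588890927, 'r': [0.0001, 0.0001, -0.0]}
```

step_arm([
  {"x":-0.524,"y":-0.361,"z":0.057,"claw":1},
  {"x":-0.524,"y":-0.361,"z":0.057,"claw":1},
  {"x":-0.524,"y":-0.361,"z":0.057,"claw":1},
  {"x":-0.524,"y":-0.361,"z":0.057,"claw":1},
  {"x":-0.524,"y":-0.361,"z":0.057,"claw":1},
  {"x":-0.524,"y":-0.361,"z":0.057,"claw":1},
  {"x":-0.524,"y":-0.361,"z":0.057,"claw":1},
  {"x":-0.524,"y":-0.361,"z":0.057,"claw":1},
  {"x":-0.524,"y":-0.361,"z":0.057,"claw":1},
  {"x":-0.524,"y":-0.361,"z":0.057,"claw":1},
  {"x":-0.524,"y":-0.361,"z":0.057,"claw":1},
  {"x":-0.524,"y":-0.361,"z":0.057,"claw":1},
])

```text
$.steps[0]: bad value
```

step_arm([
  {"x":-0.2,"y":-0.15,"z":0.03,"rx":0,"ry":0,"rz":0,"claw":1},
  {"x":-0.524,"y":-0.361,"z":0.057,"rx":0,"ry":0,"rz":0,"claw":1},
  {"x":-0.524,"y":-0.361,"z":0.057,"rx":0,"ry":0,"rz":0,"claw":1},
  {"x":-0.524,"y":-0.361,"z":0.057,"rx":0,"ry":0,"rz":0,"claw":1},
  {"x":-0.524,"y":-0.361,"z":0.057,"rx":0,"ry":0,"rz":0,"claw":1},
  {"x":-0.524,"y":-0.361,"z":0.057,"rx":0,"ry":0,"rz":0,"claw":1},
  {"x":-0.524,"y":-0.361,"z":0.057,"rx":0,"ry":0,"rz":0,"claw":1},
  {"x":-0.524,"y":-0.361,"z":0.057,"rx":0,"ry":0,"rz":0,"claw":1},
  {"x":-0.524,"y":-0.361,"z":0.057,"rx":0,"ry":0,"rz":0,"claw":1},
  {"x":-0.524,"y":-0.361,"z":0.057,"rx":0,"ry":0,"rz":0,"claw":1},
  {"x":-0.524,"y":-0.361,"z":0.057,"rx":0,"ry":0,"rz":0,"claw":1},
  {"x":-0.524,"y":-0.361,"z":0.057,"rx":0,"ry":0,"rz":0,"claw":1},
])

```text
time: 2.25
tool_pos: [0.454, 0.1197, 0.1598]
tool_rot: [-3.141, 0.002, 2.831]
contact_force: [0.3, 0.5, -0.3]
opening: 0.0917
grip_force: 0.0
```

```bash
cat >> h.py <<'E'
def wlook(q,zt,name='wrist',save=None,k=0):
    """centre of thing q from points near its top height zt"""
    c=cam(name); I,D=read_camera(name)
    if save: cv2.imwrite(f'pics/{save}.png',I)
    res=[]
    for m in nets.masks_of(name,q)[:3]:
        ij=np.argwhere(m['region']&(D>0)); P=deproj(c,ij,D[ij[:,0],ij[:,1]])
        t=P[abs(P[:,2]-zt)<.006]
        o=[round(m['conf'],2),np.round(m['box']).astype(int).tolist(),'n',len(ij),'z',np.percentile(P[:,2],[2,50,98]).round(4).tolist()]
        if len(t)>5:
            cc,r=cv2.minEnclosingCircle((t[:,:2]*1000).astype(np.float32)); r2=cv2.minAreaRect((t[:,:2]*1000).astype(np.float32))
            o+=['circ',np.round(cc,1).tolist(),round(r,1),'med',(np.median(t,0)*1000).round(1).tolist(),'rect',np.round(r2[0],1).tolist(),np.round(r2[1],1).tolist(),round(r2[2],1)]
        print(q,*o); res.append((o,t))
    l=nets.landmark_of(name,q)
    for e in l[:1]: print(' lm',round(e['conf'],2),np.round(e['pixel'],1).tolist(),(atz(c,[e['pixel']],0)[0]*1000).round(1).tolist())
    return I,D,c,res
E
python3 -c "
from h import *
wlook('movement',.019,save='w1')
print(tool())"
```

```text
lm 0.84 [165.4, 264.5] [456.4, 124.4, 0.0]
(array([[-9.51966541e-01,  3.06201586e-01, -5.42392022e-04],
       [ 3.06201543e-01,  9.51966695e-01,  1.62064994e-04],
       [ 5.65963699e-04, -1.18008221e-05, -9.99999840e-01]]), array([0.45214307, 0.12201616, 0.15964962]))
```

View pics/w1.png

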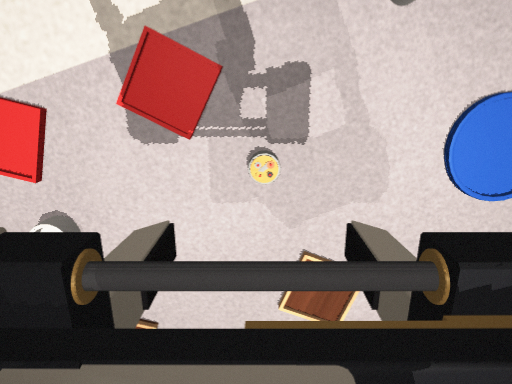

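Wrist view: movement at pixel (264,167), between the fingers, wood tray below it, red trays upper left, dust base at right.

```bash
cat >> h.py <<'E'
def near(x,y,rad,zl,zh,name='wrist'):
    """circle of depth points around x,y (m) in a height band, and of edge"""
    c=cam(name); I,D=read_camera(name); ij,P=cloud(c,D)
    P=P[(np.hypot(P[:,0]-x,P[:,1]-y)<rad)&(P[:,2]>zl)&(P[:,2]<zh)]
    cc,r=cv2.minEnclosingCircle((P[:,:2]*1000).astype(np.float32))
    lo,hi=np.percentile(P[:,:2]*1000,[2,98],axis=0)
    print(name,len(P),'circ',np.round(cc,1),round(r,1),'bbox mid',((lo+hi)/2).round(1),(hi-lo).round(1),'mean',(P.mean(0)*1000).round(1))
    return P
E
python3 -c "
from h import *
near(.454,.123,.035,.010,.03)
near(.454,.123,.035,.010,.03,'top')
near(.454,.123,.035,.010,.03,'scene')
go(.454,.123,.003)"
```

```text
wrist 823 circ [455.3 123.3] 17.0 bbox mid [454.9 123.5] [30.6 30.1] mean [454.4 123.7  18.4]Traceback (most recent call last):
  File "<string>", line 4, in <module>
    near(.454,.123,.035,.010,.03,'top')
    ~~~~^^^^^^^^^^^^^^^^^^^^^^^^^^^^^^^
  File "h.py", line 55, in near
    lo,hi=np.percentile(P[:,:2]*1000,[2,98],axis=0)
          ~~~~~~~~~~~~~^^^^^^^^^^^^^^^^^^^^^^^^^^^^
    return _quantile_unchecked(
        a, q, axis, out, overwrite_input, method, keepdims, weights)
    return _ureduce(a,
                    func=_quantile_ureduce_func,
    ...<5 lines>...
                    overwrite_input=overwrite_input,
                    method=method)
    r = func(a, **kwargs)
    result = _quantile(arr,
                       quantiles=q,
    ...<2 lines>...
                       out=out,
                       weights=wgt)
    slices_having_nans = np.isnan(arr[-1, ...])
                                  ~~~^^^^^^^^^
IndexError: index -1 is out of bounds for axis 0 with size 0
```

step_arm([
  {"x":-0.0032,"y":0.0031,"z":0.05,"rx":0,"ry":0,"rz":0,"claw":0.1},
  {"x":-0.0032,"y":0.0031,"z":0.1,"rx":0,"ry":0,"rz":0,"claw":0.1},
  {"x":-0.0032,"y":0.0031,"z":0.14,"rx":0,"ry":0,"rz":0,"claw":0.1},
  {"x":-0.0032,"y":0.0031,"z":0.17,"rx":0,"ry":0,"rz":0,"claw":0.1},
  {"x":-0.0032,"y":0.0031,"z":0.19,"rx":0,"ry":0,"rz":0,"claw":0.1},
  {"x":-0.0032,"y":0.0031,"z":0.204,"rx":0,"ry":0,"rz":0,"claw":0.1},
  {"x":-0.0032,"y":0.0031,"z":0.209,"rx":0,"ry":0,"rz":0,"claw":0.1},
  {"x":-0.0032,"y":0.0031,"z":0.209,"rx":0,"ry":0,"rz":0,"claw":-0.5},
  {"x":-0.0032,"y":0.0031,"z":0.209,"rx":0,"ry":0,"rz":0,"claw":-0.5},
  {"x":-0.0032,"y":0.0031,"z":0.209,"rx":0,"ry":0,"rz":0,"claw":-0.5},
  {"x":-0.0032,"y":0.0031,"z":0.209,"rx":0,"ry":0,"rz":0,"claw":-0.5},
  {"x":-0.0032,"y":0.0031,"z":0.209,"rx":0,"ry":0,"rz":0,"claw":-0.5},
], squeeze=12)

```text
time: 3.5
tool_pos: [0.455, 0.1249, 0.0039]
tool_rot: [3.141, 0.001, 2.834]
contact_force: [-0.2, 0.7, -0.2]
opening: 0.024
grip_force: 0.0
```

```bash
python3 -c "
from h import *
s=robot.observe();print(s['opening'],s['grip_force'],s['tool_pos'])
I,D=read_camera('wrist'); cv2.imwrite('pics/w2.png',I)
I,D=read_camera('scene'); cv2.imwrite('pics/s2.png',cv2.resize(I[120:220,180:320],(700,500),interpolation=2))"
```

```text
0.024047164415165297 0.0 [0.45499713 0.12489363 0.00393795]
```

View pics/w2.png

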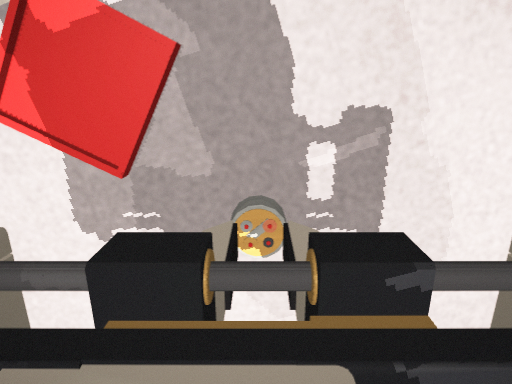

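View pics/s2.png

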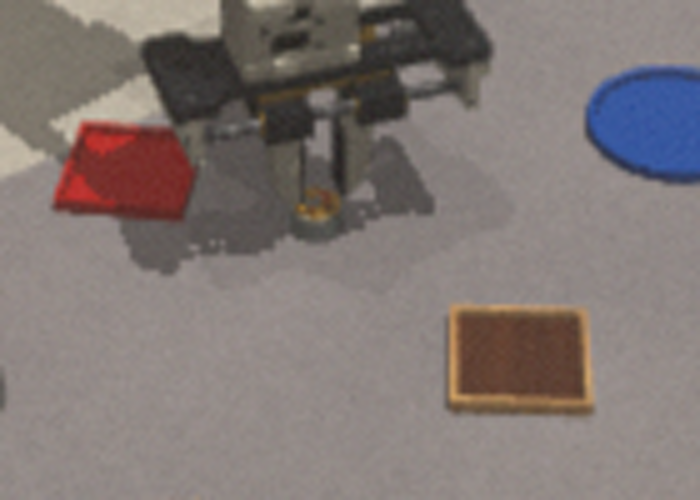

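```bash
python3 - <<'E'
from h import *
c=cam('wrist'); I,D=read_camera('wrist'); R,p=tool()
for r,cs in ((226,(222,228,232,237,288,292,298)),(240,(222,230,236,260,286,292,300)),(270,(225,232,236,240,285,290,296)),(300,(228,232,260,292,296))):
    for k in cs:
        P=deproj(c,[(r,k)],[D[r,k]])[0]; print((r,k),D[r,k].round(3),I[r,k],'tool mm',((P-p)@R*1000).round(0),'wz',P[2].round(3))
E
```

```text
(226, 222) 0.163 [126 145 156] tool mm [ 10. -19. -31.] wz 0.035
(226, 228) 0.162 [129 146 156] tool mm [ 10. -16. -32.] wz 0.035
(226, 232) 0.162 [121 137 148] tool mm [ 11. -14. -32.] wz 0.036
(226, 237) 0.165 [21 22 21] tool mm [  9. -11. -29.] wz 0.033
(226, 288) 0.161 [121 136 150] tool mm [ 11.  14. -33.] wz 0.036
(226, 292) 0.162 [127 143 155] tool mm [ 10.  17. -32.] wz 0.036
(226, 298) 0.162 [128 144 155] tool mm [ 11.  20. -32.] wz 0.036
(240, 222) 0.146 [128 143 156] tool mm [ 11. -17. -48.] wz 0.052
(240, 230) 0.151 [ 87  97 107] tool mm [  9. -14. -44.] wz 0.048
(240, 236) 0.158 [19 22 22] tool mm [  6. -11. -38.] wz 0.041
(240, 260) 0.183 [ 75 145 193] tool mm [ -6.   0. -15.] wz 0.018
(240, 286) 0.15 [17 16 19] tool mm [  9.  13. -45.] wz 0.048
(240, 292) 0.146 [128 143 155] tool mm [ 11.  15. -48.] wz 0.052
(240, 300) 0.147 [127 144 154] tool mm [ 10.  19. -48.] wz 0.051
(270, 225) 0.086 [70 70 72] tool mm [  30.   -9. -106.] wz 0.11
(270, 232) 0.087 [68 70 73] tool mm [  29.   -7. -105.] wz 0.108
(270, 236) 0.086 [68 68 72] tool mm [  30.   -6. -106.] wz 0.109
(270, 240) 0.087 [69 70 72] tool mm [  29.   -5. -105.] wz 0.109
(270, 285) 0.085 [68 69 73] tool mm [  30.    7. -107.] wz 0.11
(270, 290) 0.085 [69 72 73] tool mm [  30.    8. -106.] wz 0.11
(270, 296) 0.087 [65 68 70] tool mm [  29.   10. -105.] wz 0.109
(300, 228) 0.13 [32 34 34] tool mm [ -6. -13. -70.] wz 0.073
(300, 232) 0.135 [55 56 60] tool mm [ -9. -11. -66.] wz 0.069
(300, 260) 0.216 [233 234 243] tool mm [-59.   0.   4.] wz -0.001
(300, 292) 0.13 [35 32 35] tool mm [ -6.  13. -70.] wz 0.074
(300, 296) 0.123 [ 99 114 120] tool mm [ -1.  14. -77.] wz 0.08
```

```bash
python3 - <<'E'
from h import *
c=cam('wrist'); I,D=read_camera('wrist'); R,p=tool()
ij,P=cloud(c,D); T=(P-p)@R*1000
k=(abs(T[:,0])<14)&(abs(T[:,1])>5)&(abs(T[:,1])<60)&(T[:,2]<-17)
t=T[k]; print(np.sort(t[:,2])[-30:].round(0), np.histogram(t[:,2],bins=range(-80,-10,4)))
# along finger column, rows upward
for r in range(200,236,4):
    print(r,[(((deproj(c,[(r,k)],[D[r,k]])[0]-p)@R*1000).round(0).tolist()) for k in (222,228,295,300)])
E
```

```text
[-24. -24. -24. -24. -23. -23. -23. -18. -18. -17. -17. -17. -17. -17.
 -17. -17. -17. -17. -17. -17. -17. -17. -17. -17. -17. -17. -17. -17.
 -17. -17.] (array([ 87,  78, 260,  95, 171, 169, 186, 187, 202, 185, 245, 216, 145,
       114,   8,  23,   0]), array([-80, -76, -72, -68, -64, -60, -56, -52, -48, -44, -40, -36, -32,
       -28, -24, -20, -16, -12]))
200 [[13.0, -23.0, 3.0], [13.0, -19.0, 3.0], [13.0, 22.0, 3.0], [12.0, 25.0, 4.0]]
204 [[10.0, -23.0, 3.0], [10.0, -19.0, 3.0], [10.0, 22.0, 2.0], [10.0, 25.0, 3.0]]
208 [[7.0, -23.0, 3.0], [8.0, -19.0, 2.0], [7.0, 22.0, 3.0], [7.0, 25.0, 4.0]]
212 [[5.0, -23.0, 3.0], [5.0, -19.0, 3.0], [5.0, 22.0, 3.0], [4.0, 25.0, 4.0]]
216 [[2.0, -23.0, 2.0], [2.0, -19.0, 3.0], [2.0, 22.0, 3.0], [2.0, 25.0, 3.0]]
220 [[-0.0, -23.0, 3.0], [-1.0, -19.0, 4.0], [-1.0, 22.0, 4.0], [-1.0, 25.0, 3.0]]
224 [[11.0, -19.0, -29.0], [11.0, -16.0, -30.0], [10.0, 18.0, -29.0], [-3.0, 25.0, 3.0]]
228 [[10.0, -19.0, -33.0], [11.0, -16.0, -34.0], [10.0, 18.0, -34.0], [10.0, 20.0, -34.0]]
232 [[11.0, -18.0, -40.0], [10.0, -15.0, -39.0], [11.0, 17.0, -40.0], [10.0, 20.0, -39.0]]
```

The finger tips are really about 28 mm behind the stated TCP: the wrist depth ends them at tool z = -28, and the scene view shows them above the movement. I'll open and go 27 mm deeper, watching the force.

step_arm([
  {"x":0,"y":0,"z":0,"rx":0,"ry":0,"rz":0,"claw":0.2},
  {"x":0,"y":0,"z":0,"rx":0,"ry":0,"rz":0,"claw":0.2},
  {"x":0,"y":0,"z":0,"rx":0,"ry":0,"rz":0,"claw":0.2},
  {"x":0,"y":0,"z":0,"rx":0,"ry":0,"rz":0,"claw":0.2},
  {"x":0,"y":0,"z":0.009,"rx":0,"ry":0,"rz":0,"claw":0.2},
  {"x":0,"y":0,"z":0.018,"rx":0,"ry":0,"rz":0,"claw":0.2},
  {"x":0,"y":0,"z":0.027,"rx":0,"ry":0,"rz":0,"claw":0.2},
  {"x":0,"y":0,"z":0.033,"rx":0,"ry":0,"rz":0,"claw":0.2},
  {"x":0,"y":0,"z":0.033,"rx":0,"ry":0,"rz":0,"claw":0.2},
], squeeze=12)

```text
time: 4.45
tool_pos: [0.4536, 0.1247, -0.0229]
tool_rot: [-3.141, -0.002, 2.834]
contact_force: [0.0, 0.4, -0.4]
opening: 0.0549
grip_force: 0.0
```

```bash
python3 - <<'E'
from h import *
c=cam('wrist'); I,D=read_camera('wrist'); R,p=tool()
cv2.imwrite('pics/w3.png',I)
ij,P=cloud(c,D); T=(P-p)@R*1000
k=(abs(T[:,0]-10.5)<2)&(abs(T[:,1])>20)&(abs(T[:,1])<50)&(P[:,2]>.004)&(P[:,2]<.03); t=T[k]; print(p,np.sort(t[:,2])[-20:].round(0),np.sort(P[k][:,2])[:10].round(4))
E
```

```text
[ 0.45392193  0.1247024  -0.02235315] [-27. -27. -27. -27. -27. -27. -27. -27. -27. -27. -27. -27. -27. -27.
 -27. -26. -26. -26. -26. -26.] [0.004  0.004  0.004  0.0041 0.0042 0.0042 0.0043 0.0045 0.0046 0.0047]
```

step_arm([
  {"x":0,"y":0,"z":0,"rx":0,"ry":0,"rz":0,"claw":-0.6},
  {"x":0,"y":0,"z":0,"rx":0,"ry":0,"rz":0,"claw":-0.6},
  {"x":0,"y":0,"z":0,"rx":0,"ry":0,"rz":0,"claw":-0.6},
  {"x":0,"y":0,"z":0,"rx":0,"ry":0,"rz":0,"claw":-0.6},
  {"x":0,"y":0,"z":0,"rx":0,"ry":0,"rz":0,"claw":-0.6},
  {"x":0,"y":0,"z":0,"rx":0,"ry":0,"rz":0,"claw":-0.6},
], squeeze=12)

```text
time: 5.0
tool_pos: [0.4547, 0.1248, -0.0213]
tool_rot: [3.141, 0.001, 2.834]
contact_force: [-0.5, 0.6, 1.2]
opening: 0.0323
grip_force: 12.0
```

step_arm([
  {"x":0,"y":0,"z":-0.03,"rx":0,"ry":0,"rz":0,"claw":-0.6},
  {"x":0,"y":0,"z":-0.08,"rx":0,"ry":0,"rz":0,"claw":-0.6},
  {"x":0,"y":0,"z":-0.13,"rx":0,"ry":0,"rz":0,"claw":-0.6},
  {"x":0,"y":0,"z":-0.16,"rx":0,"ry":0,"rz":0,"claw":-0.6},
  {"x":0,"y":0,"z":-0.16,"rx":0,"ry":0,"rz":0,"claw":-0.6},
])

```text
time: 5.42
tool_pos: [0.4576, 0.1252, 0.1032]
tool_rot: [3.138, 0.009, 2.834]
contact_force: [1.1, -0.3, -0.1]
opening: 0.0325
grip_force: 12.0
```

```bash
cat >> h.py <<'E'
def bluec(name):
    c=cam(name); I,_=read_camera(name); h=cv2.cvtColor(I,cv2.COLOR_BGR2HSV)
    m=((h[...,0]>100)&(h[...,0]<125)&(h[...,1]>120)).astype(np.uint8)
    cn,_=cv2.findContours(m,0,1); k=max(cn,key=cv2.contourArea)[:,0,::-1]
    W=(atz(c,k,.009)[:,:2]*1000).astype(np.float32); e=cv2.fitEllipse(W); print(name,'blue',e,cv2.minEnclosingCircle(W))
E
python3 - <<'E'
from h import *
for n in('top','scene'): bluec(n)
s=robot.observe(); print(s['tool_pos'],s['opening'],s['grip_force'])
go(.512,.368,.1)
E
```

```text
top blue ((512.9114379882812, 367.33209228515625), (106.27185821533203, 107.66171264648438), 128.00718688964844) ((512.6047973632812, 367.7823486328125), 55.39173126220703)
scene blue ((517.2944946289062, 360.35791015625), (105.54190826416016, 111.46342468261719), 96.80326843261719) ((516.5642700195312, 360.6520080566406), 57.58921813964844)
[0.45481771 0.12479687 0.09902049] 0.03267947168664279 11.999921053647995
{'d': [0.0256, 0.3321, -0.0011], 'rows': 5.996088521135687, 'r': [0.0011, 0.0022, -0.0]}
```

step_arm([
  {"x":0.0,"y":0.05,"z":0,"rx":0,"ry":0,"rz":0,"claw":-0.6},
  {"x":0.01,"y":0.1,"z":0,"rx":0,"ry":0,"rz":0,"claw":-0.6},
  {"x":0.02,"y":0.15,"z":0,"rx":0,"ry":0,"rz":0,"claw":-0.6},
  {"x":0.026,"y":0.2,"z":0,"rx":0,"ry":0,"rz":0,"claw":-0.6},
  {"x":0.026,"y":0.25,"z":0,"rx":0,"ry":0,"rz":0,"claw":-0.6},
  {"x":0.026,"y":0.3,"z":0,"rx":0,"ry":0,"rz":0,"claw":-0.6},
  {"x":0.026,"y":0.325,"z":0,"rx":0,"ry":0,"rz":0,"claw":-0.6},
  {"x":0.026,"y":0.332,"z":0,"rx":0,"ry":0,"rz":0,"claw":-0.6},
  {"x":0.026,"y":0.332,"z":0,"rx":0,"ry":0,"rz":0,"claw":-0.6},
])

```text
time: 6.27
tool_pos: [0.5103, 0.3685, 0.0959]
tool_rot: [-3.139, -0.003, 2.836]
contact_force: [0.3, -0.6, -1.0]
opening: 0.0325
grip_force: 12.0
```

```bash
python3 - <<'E'
from h import *
s=robot.observe(); print(s['tool_pos'],s['opening'],s['grip_force'])
I,D=read_camera('wrist'); cv2.imwrite('pics/w4.png',I); bluec('wrist')
c=cam('wrist'); R,p=tool(); ij,P=cloud(c,D); T=(P-p)@R*1000
# lip points
h=cv2.cvtColor(I,cv2.COLOR_BGR2HSV); m=(h[...,0]>100)&(h[...,0]<125)&(h[...,1]>120)&(D>0)
q=np.argwhere(m); Q=deproj(c,q,D[m])*1000; L=Q[(Q[:,2]>7.5)&(Q[:,2]<13)]
A=np.c_[2*L[:,:2],np.ones(len(L))]; x=np.linalg.lstsq(A,(L[:,:2]**2).sum(1),rcond=None)[0]; print('lip',len(L),x[:2],np.sqrt(x[2]+x[0]**2+x[1]**2),L[:,:2].min(0),L[:,:2].max(0))
k=(abs(T[:,0])<25)&(abs(T[:,1])<25)&(P[:,2]>.02)&(T[:,2]>-35); print('held',k.sum(),np.percentile(T[k],[2,98],axis=0).round(1).tolist())
E
```

```text
[0.51029118 0.36845442 0.09587387] 0.032506865799682386 12.000049352645874
wrist blue ((506.474365234375, 371.399658203125), (97.28627014160156, 118.08950805664062), 161.05125427246094) ((513.2760620117188, 369.0838928222656), 57.49151611328125)
lip 1918 [513.21183753 367.05057639] 54.21888114243254 [456.36277579 309.83064183] [560.74553009 424.23398358]
held 842 [[4.2, -23.3, -34.8], [15.7, 23.5, -22.5]]
```

View pics/w4.png

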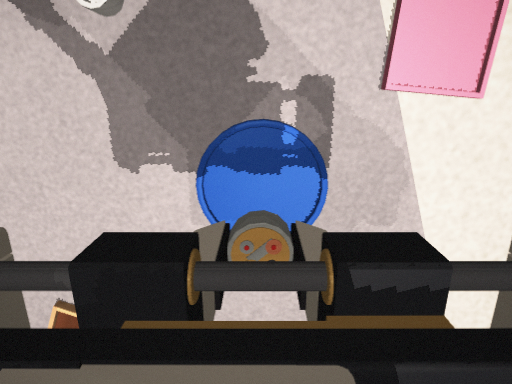

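step_arm([
  {"x":-0.004,"y":0,"z":0.03,"rx":0,"ry":0,"rz":0,"claw":-0.6},
  {"x":-0.004,"y":0,"z":0.06,"rx":0,"ry":0,"rz":0,"claw":-0.6},
  {"x":-0.004,"y":0,"z":0.09,"rx":0,"ry":0,"rz":0,"claw":-0.6},
  {"x":-0.004,"y":0,"z":0.115,"rx":0,"ry":0,"rz":0,"claw":-0.6},
  {"x":-0.004,"y":0,"z":0.132,"rx":0,"ry":0,"rz":0,"claw":-0.6},
  {"x":-0.004,"y":0,"z":0.143,"rx":0,"ry":0,"rz":0,"claw":-0.6},
  {"x":-0.004,"y":0,"z":0.143,"rx":0,"ry":0,"rz":0,"claw":-0.6},
  {"x":-0.004,"y":0,"z":0.143,"rx":0,"ry":0,"rz":0,"claw":-0.6},
])

```text
time: 7.03
tool_pos: [0.5145, 0.3667, -0.0084]
tool_rot: [3.141, 0.0, 2.833]
contact_force: [1.1, 0.2, -1.0]
opening: 0.0325
grip_force: 12.0
```

```bash
python3 - <<'E'
from h import *
for i in range(4):
    s=robot.observe(); print(s['tool_pos'],s['contact_force']); read_camera('wrist')
E
```

```text
[ 0.51452528  0.36669888 -0.00836331] [ 1.13673968  0.23584619 -1.02517333]
[ 0.51494866  0.3670663  -0.0077216 ] [ 0.04405943 -0.87386219 -0.73549034]
[ 0.51508469  0.36731727 -0.00742624] [-0.08623236 -0.03841095 -1.01053509]
[ 0.51507349  0.36740026 -0.00737621] [ 0.96255309  0.12898847 -0.42996944]
```

step_arm([
  {"x":0.0025,"y":0,"z":0.004,"rx":0,"ry":0,"rz":0,"claw":-0.6},
  {"x":0.0025,"y":0,"z":0.008,"rx":0,"ry":0,"rz":0,"claw":-0.6},
  {"x":0.0025,"y":0,"z":0.0105,"rx":0,"ry":0,"rz":0,"claw":-0.6},
  {"x":0.0025,"y":0,"z":0.0125,"rx":0,"ry":0,"rz":0,"claw":-0.6},
  {"x":0.0025,"y":0,"z":0.0135,"rx":0,"ry":0,"rz":0,"claw":-0.6},
  {"x":0.0025,"y":0,"z":0.0135,"rx":0,"ry":0,"rz":0,"claw":-0.6},
  {"x":0.0025,"y":0,"z":0.0135,"rx":0,"ry":0,"rz":0,"claw":-0.6},
])

```text
time: 7.82
tool_pos: [0.5122, 0.3677, -0.0174]
tool_rot: [3.142, -0.0, 2.834]
contact_force: [-4.7, -1.8, 11.4]
opening: 0.0325
grip_force: 12.0
```

step_arm([
  {"x":0,"y":0,"z":-0.001,"rx":0,"ry":0,"rz":0,"claw":0.0},
  {"x":0,"y":0,"z":-0.001,"rx":0,"ry":0,"rz":0,"claw":0.0},
  {"x":0,"y":0,"z":-0.001,"rx":0,"ry":0,"rz":0,"claw":0.0},
  {"x":0,"y":0,"z":-0.001,"rx":0,"ry":0,"rz":0,"claw":0.0},
  {"x":0,"y":0,"z":-0.001,"rx":0,"ry":0,"rz":0,"claw":0.0},
  {"x":0,"y":0,"z":-0.02,"rx":0,"ry":0,"rz":0,"claw":0.0},
  {"x":0,"y":0,"z":-0.06,"rx":0,"ry":0,"rz":0,"claw":0.0},
  {"x":0,"y":0,"z":-0.11,"rx":0,"ry":0,"rz":0,"claw":0.0},
  {"x":0,"y":0,"z":-0.15,"rx":0,"ry":0,"rz":0,"claw":0.0},
  {"x":0,"y":0,"z":-0.16,"rx":0,"ry":0,"rz":0,"claw":0.0},
])

```text
time: 8.65
tool_pos: [0.515, 0.3691, 0.1068]
tool_rot: [3.135, 0.006, 2.834]
contact_force: [0.0, -0.5, 1.0]
opening: 0.0458
grip_force: 0.0
```

```bash
cat >> h.py <<'E'
def base():
    I,D=read_camera('wrist'); c=cam('wrist'); R,p=tool(); ij,P=cloud(c,D)
    h=cv2.cvtColor(I,cv2.COLOR_BGR2HSV); m=(h[...,0]>100)&(h[...,0]<125)&(h[...,1]>120)&(D>0)
    q=np.argwhere(m); Q=deproj(c,q,D[m])*1000; L=Q[(Q[:,2]>7.5)&(Q[:,2]<13)]
    A=np.c_[2*L[:,:2],np.ones(len(L))]; x=np.linalg.lstsq(A,(L[:,:2]**2).sum(1),rcond=None)[0]; print('lip',len(L),x[:2].round(1),np.sqrt(x[2]+x[0]**2+x[1]**2).round(1))
    return x[:2]
E
python3 - <<'E'
from h import *
print(robot.observe()['tool_pos'])
b=base(); near(.513,.3675,.035,.016,.032)
go(.516,-.378,.12)
E
```

```text
[0.51499518 0.36905948 0.10675548]
lip 2200 [513.1 368.6] 54.5
wrist 1167 circ [513.1 367.5] 16.9 bbox mid [512.6 367.6] [30.3 29.8] mean [512.2 367.7  22.5]
{'d': [-0.3046, -0.9472, -0.0246], 'rows': 17.914634805029372, 'r': [0.0043, 0.004, -0.0]}
```

step_arm([
  {"x":-0.02,"y":-0.05,"z":-0.02,"rx":0,"ry":0,"rz":0,"claw":0},
  {"x":-0.15,"y":-0.47,"z":-0.024,"rx":0,"ry":0,"rz":0,"claw":0},
  {"x":-0.15,"y":-0.47,"z":-0.024,"rx":0,"ry":0,"rz":0,"claw":0},
  {"x":-0.3,"y":-0.9,"z":-0.024,"rx":0,"ry":0,"rz":0,"claw":0},
  {"x":-0.3,"y":-0.9,"z":-0.024,"rx":0,"ry":0,"rz":0,"claw":0},
  {"x":-0.3,"y":-0.9,"z":-0.024,"rx":0,"ry":0,"rz":0,"claw":0},
  {"x":-0.3,"y":-0.9,"z":-0.024,"rx":0,"ry":0,"rz":0,"claw":0},
  {"x":-0.3,"y":-0.9,"z":-0.024,"rx":0,"ry":0,"rz":0,"claw":0},
  {"x":-0.3,"y":-0.9,"z":-0.024,"rx":0,"ry":0,"rz":0,"claw":0},
  {"x":-0.3,"y":-0.9,"z":-0.024,"rx":0,"ry":0,"rz":0,"claw":0},
  {"x":-0.3,"y":-0.9,"z":-0.024,"rx":0,"ry":0,"rz":0,"claw":0},
  {"x":-0.3,"y":-0.9,"z":-0.024,"rx":0,"ry":0,"rz":0,"claw":0},
])

```text
time: 9.75
tool_pos: [0.5181, -0.1312, 0.1161]
tool_rot: [3.141, -0.004, 2.834]
contact_force: [0.3, -0.6, 0.2]
opening: 0.0461
grip_force: 0.0
```

```bash
python3 - <<'E'
from h import *
near(.516,-.378,.06,.04,.075,'top')
go(.516,-.378,.12)
E
```

```text
top 19 circ [ 514.3 -379.7] 7.3 bbox mid [ 514.3 -379.2] [10.9 11.3] mean [ 514.5 -378.4   55.2]
{'d': [-0.0944, -0.3046, -0.004], 'rows': 5.740627916721223, 'r': [-0.0044, -0.0009, -0.0]}
```

step_arm([
  {"x":-0.05,"y":-0.15,"z":0,"rx":0,"ry":0,"rz":0,"claw":0},
  {"x":-0.094,"y":-0.305,"z":0,"rx":0,"ry":0,"rz":0,"claw":0},
  {"x":-0.094,"y":-0.305,"z":0,"rx":0,"ry":0,"rz":0,"claw":0},
  {"x":-0.094,"y":-0.305,"z":0,"rx":0,"ry":0,"rz":0,"claw":0},
  {"x":-0.094,"y":-0.305,"z":0,"rx":0,"ry":0,"rz":0,"claw":0},
  {"x":-0.094,"y":-0.305,"z":0,"rx":0,"ry":0,"rz":0,"claw":0},
  {"x":-0.094,"y":-0.305,"z":0,"rx":0,"ry":0,"rz":0,"claw":0},
  {"x":-0.094,"y":-0.305,"z":0,"rx":0,"ry":0,"rz":0,"claw":0},
])

```text
time: 10.47
tool_pos: [0.5161, -0.3697, 0.1153]
tool_rot: [3.14, -0.004, 2.831]
contact_force: [-0.5, 1.0, -0.7]
opening: 0.0459
grip_force: 0.0
```

```bash
python3 - <<'E'
from h import *
s=robot.observe(); print(s['tool_pos'],s['qpos'])
near(.516,-.378,.06,.045,.08)
near(.516,-.378,.06,.025,.042)
I,D=read_camera('wrist'); cv2.imwrite('pics/w5.png',I)
E
```

```text
[ 0.51614443 -0.36967168  0.11532925] [-7.42289088e-01  6.17807390e-01  1.31558527e+00  2.55754021e-04
  1.21226973e+00 -2.00240117e+00]
wrist 392 circ [ 516.6 -380.5] 8.1 bbox mid [ 516.3 -380. ] [14.3 14.4] mean [ 515.3 -379.6   59.3]
wrist 5470 circ [ 516.8 -380.4] 39.5 bbox mid [ 515.6 -379.8] [68.8 69.1] mean [ 513.4 -378.9   32.3]
```

View pics/w5.png

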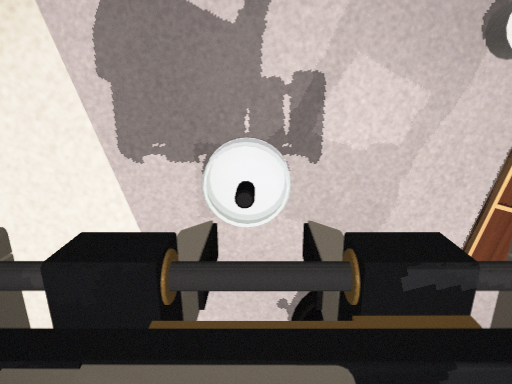

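```bash
python3 -c "
from h import *
print(tool()[1]); go(.5165,-.3803,.014)"
```

```text
[ 0.51725726 -0.36718227  0.11688505]
{'d': [-0.0046, -0.0172, 0.1371], 'rows': 2.489296486284392, 'r': [0.0019, -0.0029, 0.0]}
```

step_arm([
  {"x":-0.0046,"y":-0.0172,"z":0.0,"rx":0,"ry":0,"rz":0,"claw":0},
  {"x":-0.0046,"y":-0.0172,"z":0.04,"rx":0,"ry":0,"rz":0,"claw":0},
  {"x":-0.0046,"y":-0.0172,"z":0.08,"rx":0,"ry":0,"rz":0,"claw":0},
  {"x":-0.0046,"y":-0.0172,"z":0.11,"rx":0,"ry":0,"rz":0,"claw":0},
  {"x":-0.0046,"y":-0.0172,"z":0.127,"rx":0,"ry":0,"rz":0,"claw":0},
  {"x":-0.0046,"y":-0.0172,"z":0.135,"rx":0,"ry":0,"rz":0,"claw":0},
  {"x":-0.0046,"y":-0.0172,"z":0.135,"rx":0,"ry":0,"rz":0,"claw":0},
  {"x":-0.0046,"y":-0.0172,"z":0.135,"rx":0,"ry":0,"rz":0,"claw":0},
], squeeze=20)

```text
time: 11.28
tool_pos: [0.5174, -0.3825, 0.0175]
tool_rot: [-3.141, 0.001, 2.834]
contact_force: [-0.1, -0.1, 0.1]
opening: 0.0457
grip_force: 0.0
```

```bash
python3 -c "
from h import *
read_camera('wrist');read_camera('wrist');print(tool()[1],robot.observe()['contact_force']);near(.516,-.378,.02,.05,.075); near(.516,-.378,.06,.02,.034); go(.5165,-.3803,.014)"
```

```text
[ 0.51771502 -0.38293816  0.01838708] [ 1.35962965  0.69858441 -0.30290892]
wrist 1049 circ [ 517.7 -372.9] 15.0 bbox mid [ 517.2 -372.6] [16.1 28.4] mean [ 515.2 -376.2   60. ]
wrist 7244 circ [ 516.8 -380.2] 39.9 bbox mid [ 506.6 -377.1] [55.6 66.9] mean [ 501.3 -376.1   31.3]
{'d': [0.0024, 0.0029, 0.0057], 'rows': 0.12188223448529852, 'r': [-0.0012, 0.0028, 0.0]}
```

step_arm([
  {"x":0.0024,"y":0.0029,"z":0.0055,"rx":0,"ry":0,"rz":0,"claw":0},
  {"x":0.0024,"y":0.0029,"z":0.0055,"rx":0,"ry":0,"rz":0,"claw":-0.5},
  {"x":0.0024,"y":0.0029,"z":0.0055,"rx":0,"ry":0,"rz":0,"claw":-0.95},
  {"x":0.0024,"y":0.0029,"z":0.0055,"rx":0,"ry":0,"rz":0,"claw":-0.95},
  {"x":0.0024,"y":0.0029,"z":0.0055,"rx":0,"ry":0,"rz":0,"claw":-0.95},
  {"x":0.0024,"y":0.0029,"z":0.0055,"rx":0,"ry":0,"rz":0,"claw":-0.95},
  {"x":0.0024,"y":0.0029,"z":0.0055,"rx":0,"ry":0,"rz":0,"claw":-0.95},
  {"x":0.0024,"y":0.0029,"z":0.0055,"rx":0,"ry":0,"rz":0,"claw":-0.95},
], squeeze=20)

```text
time: 12.15
tool_pos: [0.5159, -0.3798, 0.0128]
tool_rot: [-3.142, 0.0, 2.834]
contact_force: [-0.7, -0.6, 0.1]
opening: 0.0154
grip_force: 20.0
```

```bash
python3 -c "
from h import *
s=robot.observe(); print(tool()[1],s['opening'],s['grip_force'],s['contact_force'])
near(.516,-.378,.06,.02,.034)"
```

```text
[ 0.51587612 -0.37979821  0.01279198] 0.01539199859183576 19.99993064731825 [-0.66727108 -0.5856598   0.06037787]
wrist 6027 circ [ 515.1 -379.6] 39.5 bbox mid [ 500.2 -376.8] [43.2 67.7] mean [ 496.1 -373.5   30.8]
```

step_arm([
  {"x":0,"y":0,"z":-0.02,"rx":0,"ry":0,"rz":0,"claw":-0.95},
  {"x":0,"y":0,"z":-0.06,"rx":0,"ry":0,"rz":0,"claw":-0.95},
  {"x":0,"y":0,"z":-0.11,"rx":0,"ry":0,"rz":0,"claw":-0.95},
  {"x":0,"y":0.0,"z":-0.14,"rx":0,"ry":0,"rz":0,"claw":-0.95},
  {"x":0,"y":0.0,"z":-0.14,"rx":0,"ry":0,"rz":0,"claw":-0.95},
])

```text
time: 12.62
tool_pos: [0.5181, -0.3818, 0.1237]
tool_rot: [-3.137, 0.009, 2.834]
contact_force: [1.0, -0.5, -1.1]
opening: 0.0153
grip_force: 20.0
```

```bash
python3 -c "
from h import *
s=robot.observe(); print(tool()[1],s['opening'],s['grip_force'],s['contact_force'])
go(.513,.367,.12)"
```

```text
[ 0.51811179 -0.38175392  0.1236756 ] 0.015319435643281233 19.9995229463093 [ 0.99595758 -0.50582052 -1.07916437]
{'d': [0.3088, 0.9494, -0.0019], 'rows': 17.970729279404633, 'r': [-0.0054, 0.0116, 0.0]}
```

step_arm([
  {"x":0.008,"y":0.025,"z":0,"rx":0,"ry":0,"rz":0,"claw":-0.95},
  {"x":0.02,"y":0.065,"z":0,"rx":0,"ry":0,"rz":0,"claw":-0.95},
  {"x":0.036,"y":0.11,"z":0,"rx":0,"ry":0,"rz":0,"claw":-0.95},
  {"x":0.05,"y":0.155,"z":0,"rx":0,"ry":0,"rz":0,"claw":-0.95},
  {"x":0.065,"y":0.2,"z":0,"rx":0,"ry":0,"rz":0,"claw":-0.95},
  {"x":0.08,"y":0.245,"z":0,"rx":0,"ry":0,"rz":0,"claw":-0.95},
  {"x":0.095,"y":0.29,"z":0,"rx":0,"ry":0,"rz":0,"claw":-0.95},
  {"x":0.109,"y":0.335,"z":0,"rx":0,"ry":0,"rz":0,"claw":-0.95},
  {"x":0.124,"y":0.38,"z":0,"rx":0,"ry":0,"rz":0,"claw":-0.95},
  {"x":0.138,"y":0.425,"z":0,"rx":0,"ry":0,"rz":0,"claw":-0.95},
  {"x":0.153,"y":0.47,"z":0,"rx":0,"ry":0,"rz":0,"claw":-0.95},
  {"x":0.168,"y":0.515,"z":0,"rx":0,"ry":0,"rz":0,"claw":-0.95},
])

```text
time: 13.62
tool_pos: [0.5116, 0.0283, 0.1166]
tool_rot: [-3.141, -0.002, 2.834]
contact_force: [1.0, -0.4, -1.8]
opening: 0.0152
grip_force: 20.0
```

step_arm([
  {"x":0.014,"y":0.045,"z":0,"rx":0,"ry":0,"rz":0,"claw":-0.95},
  {"x":0.028,"y":0.09,"z":0,"rx":0,"ry":0,"rz":0,"claw":-0.95},
  {"x":0.042,"y":0.135,"z":0,"rx":0,"ry":0,"rz":0,"claw":-0.95},
  {"x":0.056,"y":0.18,"z":0,"rx":0,"ry":0,"rz":0,"claw":-0.95},
  {"x":0.07,"y":0.225,"z":0,"rx":0,"ry":0,"rz":0,"claw":-0.95},
  {"x":0.085,"y":0.27,"z":0,"rx":0,"ry":0,"rz":0,"claw":-0.95},
  {"x":0.1,"y":0.315,"z":0,"rx":0,"ry":0,"rz":0,"claw":-0.95},
  {"x":0.115,"y":0.36,"z":0,"rx":0,"ry":0,"rz":0,"claw":-0.95},
  {"x":0.129,"y":0.395,"z":0,"rx":0,"ry":0,"rz":0,"claw":-0.95},
  {"x":0.138,"y":0.42,"z":0,"rx":0,"ry":0,"rz":0,"claw":-0.95},
  {"x":0.14,"y":0.432,"z":0,"rx":0,"ry":0,"rz":0,"claw":-0.95},
  {"x":0.14,"y":0.432,"z":0,"rx":0,"ry":0,"rz":0,"claw":-0.95},
])

```text
time: 14.62
tool_pos: [0.5101, 0.3685, 0.1163]
tool_rot: [-3.141, -0.001, 2.836]
contact_force: [-0.5, -0.6, -1.6]
opening: 0.0153
grip_force: 20.0
```

```bash
python3 -c "
from h import *
read_camera('wrist');read_camera('wrist')
s=robot.observe(); print(tool()[1],s['opening'],s['grip_force'],s['contact_force'])
go(.513,.3675,.035); near(.513,.368,.08,.1,.16)"
```

```text
[0.51060092 0.36604302 0.11683906] 0.015216952789389377 19.999363136594184 [-0.17274866  0.73356303 -1.57620939]
{'d': [-0.0026, 0.003, 0.1091], 'rows': 1.9652924198454589, 'r': [-0.0022, -0.0011, -0.0]}
wrist 9096 circ [509.8 366.3] 39.6 bbox mid [493.8 369.6] [42.5 65.8] mean [492.2 372.  135.5]
```

step_arm([
  {"x":-0.0026,"y":0.003,"z":0.02,"rx":0,"ry":0,"rz":0,"claw":-0.95},
  {"x":-0.0026,"y":0.003,"z":0.05,"rx":0,"ry":0,"rz":0,"claw":-0.95},
  {"x":-0.0026,"y":0.003,"z":0.08,"rx":0,"ry":0,"rz":0,"claw":-0.95},
  {"x":-0.0026,"y":0.003,"z":0.1,"rx":0,"ry":0,"rz":0,"claw":-0.95},
  {"x":-0.0026,"y":0.003,"z":0.109,"rx":0,"ry":0,"rz":0,"claw":-0.95},
  {"x":-0.0026,"y":0.003,"z":0.109,"rx":0,"ry":0,"rz":0,"claw":-0.95},
  {"x":-0.0026,"y":0.003,"z":0.109,"rx":0,"ry":0,"rz":0,"claw":-0.95},
  {"x":-0.0026,"y":0.003,"z":0.109,"rx":0,"ry":0,"rz":0,"claw":-0.95},
])

```text
time: 15.43
tool_pos: [0.5144, 0.3687, 0.0375]
tool_rot: [3.14, 0.002, 2.833]
contact_force: [0.8, -0.3, -1.7]
opening: 0.0152
grip_force: 20.0
```

```bash
python3 -c "
from h import *
read_camera('wrist');read_camera('wrist')
s=robot.observe(); print(tool()[1],s['contact_force'])
go(.513,.3675,.0175)"
```

```text
[0.51420564 0.36893191 0.03748437] [-0.0181485   0.19421518 -1.40297088]
{'d': [0.001, -0.0024, 0.0266], 'rows': 0.48172434038864453, 'r': [0.0024, 0.0022, -0.0]}
```

step_arm([
  {"x":0.001,"y":-0.0024,"z":0.006,"rx":0,"ry":0,"rz":0,"claw":-0.95},
  {"x":0.001,"y":-0.0024,"z":0.012,"rx":0,"ry":0,"rz":0,"claw":-0.95},
  {"x":0.001,"y":-0.0024,"z":0.018,"rx":0,"ry":0,"rz":0,"claw":-0.95},
  {"x":0.001,"y":-0.0024,"z":0.0225,"rx":0,"ry":0,"rz":0,"claw":-0.95},
  {"x":0.001,"y":-0.0024,"z":0.0245,"rx":0,"ry":0,"rz":0,"claw":-0.95},
  {"x":0.001,"y":-0.0024,"z":0.0255,"rx":0,"ry":0,"rz":0,"claw":-0.95},
  {"x":0.001,"y":-0.0024,"z":0.0255,"rx":0,"ry":0,"rz":0,"claw":-0.95},
  {"x":0.001,"y":-0.0024,"z":0.0255,"rx":0,"ry":0,"rz":0,"claw":-0.95},
])

```text
time: 16.2
tool_pos: [0.5123, 0.3673, 0.0169]
tool_rot: [3.141, 0.0, 2.834]
contact_force: [0.2, 0.8, -1.3]
opening: 0.0151
grip_force: 20.0
```

step_arm([
  {"x":0,"y":0,"z":0.0007,"rx":0,"ry":0,"rz":0,"claw":-0.95},
  {"x":0,"y":0,"z":0.0014,"rx":0,"ry":0,"rz":0,"claw":-0.95},
  {"x":0,"y":0,"z":0.0014,"rx":0,"ry":0,"rz":0,"claw":-0.95},
  {"x":0,"y":0,"z":0.0014,"rx":0,"ry":0,"rz":0,"claw":-0.95},
])

```text
time: 16.53
tool_pos: [0.5124, 0.3674, 0.0167]
tool_rot: [3.141, 0.001, 2.834]
contact_force: [-2.7, -1.3, 4.3]
opening: 0.0152
grip_force: 20.0
```

step_arm([
  {"x":0,"y":0,"z":0,"rx":0,"ry":0,"rz":0,"claw":-0.3},
  {"x":0,"y":0,"z":0,"rx":0,"ry":0,"rz":0,"claw":-0.3},
  {"x":0,"y":0,"z":0,"rx":0,"ry":0,"rz":0,"claw":-0.1},
  {"x":0,"y":0,"z":0,"rx":0,"ry":0,"rz":0,"claw":-0.1},
  {"x":0,"y":0,"z":-0.01,"rx":0,"ry":0,"rz":0,"claw":-0.1},
  {"x":0,"y":0,"z":-0.05,"rx":0,"ry":0,"rz":0,"claw":-0.1},
  {"x":0,"y":0,"z":-0.1,"rx":0,"ry":0,"rz":0,"claw":-0.1},
  {"x":0,"y":0,"z":-0.13,"rx":0,"ry":0,"rz":0,"claw":-0.1},
  {"x":0,"y":0,"z":-0.14,"rx":0,"ry":0,"rz":0,"claw":-0.1},
])

```text
time: 17.28
tool_pos: [0.5142, 0.3684, 0.1261]
tool_rot: [3.136, 0.005, 2.834]
contact_force: [-0.0, 1.4, 0.9]
opening: 0.0414
grip_force: 0.0
```

```bash
python3 -c "
from h import *
I,D=read_camera('wrist');cv2.imwrite('pics/w6.png',I)
print(tool()[1],robot.observe()['opening']); base(); near(.513,.368,.06,.058,.08); near(.513,.368,.06,.033,.042)
near(.337,.298,.035,.02,.032,'top'); near(.337,.298,.035,.02,.032,'wrist')
go(.337,.297,.12)"
```

```text
[0.5139375  0.36827186 0.12551228] 0.04163511366029551
lip 611 [512.1 367.9] 54.6
wrist 331 circ [513.3 367. ] 7.9 bbox mid [513.1 367.1] [14.2 14.2] mean [512.5 367.3  64.9]
wrist 5009 circ [513.1 366.8] 37.6 bbox mid [513.  367.1] [66.4 66.4] mean [511.1 367.7  36.7]
top 19 circ [335.2 298.6] 13.7 bbox mid [336.3 296.2] [25. 20.] mean [335.  295.4  24.9]
wrist 316 circ [338.5 299.1] 13.6 bbox mid [341.8 298.6] [13.3 23.8] mean [343.8 298.2  24.7]
{'d': [0.1931, -0.1588, -0.0006], 'rows': 4.501030766150311, 'r': [-0.0032, -0.0031, -0.0]}
```

View pics/w6.png

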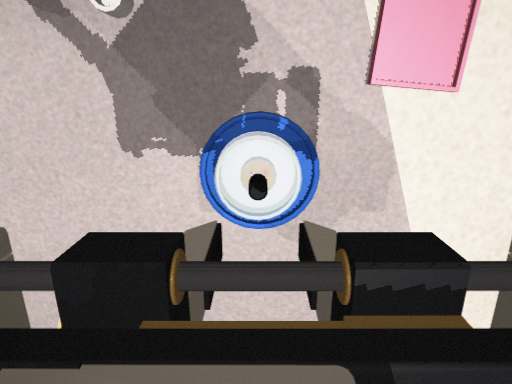

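The cover sits flat in the base around pixel (260,170), with the knob at (258,187) and the movement seen under it. Next is the small die.

step_arm([
  {"x":0.05,"y":-0.04,"z":0,"rx":0,"ry":0,"rz":0,"claw":0},
  {"x":0.193,"y":-0.159,"z":0,"rx":0,"ry":0,"rz":0,"claw":0},
  {"x":0.193,"y":-0.159,"z":0,"rx":0,"ry":0,"rz":0,"claw":0},
  {"x":0.193,"y":-0.159,"z":0,"rx":0,"ry":0,"rz":0,"claw":0},
  {"x":0.193,"y":-0.159,"z":0,"rx":0,"ry":0,"rz":0,"claw":0},
  {"x":0.193,"y":-0.159,"z":0,"rx":0,"ry":0,"rz":0,"claw":0},
  {"x":0.193,"y":-0.159,"z":0,"rx":0,"ry":0,"rz":0,"claw":0},
  {"x":0.193,"y":-0.159,"z":0,"rx":0,"ry":0,"rz":0,"claw":0},
  {"x":0.193,"y":-0.159,"z":0,"rx":0,"ry":0,"rz":0,"claw":0},
])

```text
time: 18.33
tool_pos: [0.3391, 0.2978, 0.1205]
tool_rot: [3.141, 0.0, 2.833]
contact_force: [0.4, -0.3, 0.4]
opening: 0.0458
grip_force: 0.0
```

```bash
python3 -c "
from h import *
read_camera('wrist');print(tool()[1])
P=near(.338,.298,.035,.02,.032); near(.338,.298,.035,.012,.032);go(.338,.298,-.018)"
```

```text
[0.33902309 0.29773678 0.12044915]
wrist 416 circ [333.9 299. ] 13.8 bbox mid [333.6 299.1] [25.9 25.5] mean [333.6 299.3  25.1]
wrist 642 circ [333.9 299.1] 13.9 bbox mid [333.4 299.2] [25.4 25.2] mean [333.9 299.   21.2]
{'d': [0.001, 0.0003, 0.1846], 'rows': 3.3230407535331157, 'r': [-0.0003, -0.0003, -0.0]}
```

step_arm([
  {"x":0.007,"y":0,"z":0.02,"rx":0,"ry":0,"rz":0,"claw":0.1},
  {"x":0.007,"y":0,"z":0.06,"rx":0,"ry":0,"rz":0,"claw":0.1},
  {"x":0.007,"y":0,"z":0.11,"rx":0,"ry":0,"rz":0,"claw":0.1},
  {"x":0.007,"y":0,"z":0.15,"rx":0,"ry":0,"rz":0,"claw":0.1},
  {"x":0.007,"y":0,"z":0.175,"rx":0,"ry":0,"rz":0,"claw":0.1},
  {"x":0.007,"y":0,"z":0.184,"rx":0,"ry":0,"rz":0,"claw":0.1},
  {"x":0.007,"y":0,"z":0.184,"rx":0,"ry":0,"rz":0,"claw":0.1},
  {"x":0.007,"y":0,"z":0.184,"rx":0,"ry":0,"rz":0,"claw":-0.8},
  {"x":0.007,"y":0,"z":0.184,"rx":0,"ry":0,"rz":0,"claw":-0.8},
  {"x":0.007,"y":0,"z":0.184,"rx":0,"ry":0,"rz":0,"claw":-0.8},
  {"x":0.007,"y":0,"z":0.184,"rx":0,"ry":0,"rz":0,"claw":-0.8},
  {"x":0.007,"y":0,"z":0.184,"rx":0,"ry":0,"rz":0,"claw":-0.8},
], squeeze=15)

```text
time: 19.48
tool_pos: [0.3338, 0.2995, -0.0161]
tool_rot: [3.14, 0.002, 2.834]
contact_force: [0.1, -0.6, 6.0]
opening: 0.0277
grip_force: 15.0
```

```bash
python3 -c "
from h import *
read_camera('wrist');s=robot.observe();print(tool()[1],s['opening'],s['grip_force'])"
```

```text
[ 0.33378401  0.29952356 -0.0161305 ] 0.027293998406112015 15.000977776944637
```

step_arm([
  {"x":0,"y":0,"z":-0.03,"rx":0,"ry":0,"rz":0,"claw":-0.8},
  {"x":0,"y":0,"z":-0.08,"rx":0,"ry":0,"rz":0,"claw":-0.8},
  {"x":0,"y":0,"z":-0.13,"rx":0,"ry":0,"rz":0,"claw":-0.8},
  {"x":0,"y":0,"z":-0.15,"rx":0,"ry":0,"rz":0,"claw":-0.8},
])

```text
time: 19.87
tool_pos: [0.3346, 0.3001, 0.0997]
tool_rot: [3.137, 0.004, 2.834]
contact_force: [1.2, 1.5, -0.0]
opening: 0.028
grip_force: 15.0
```

```bash
python3 -c "
from h import *
print(tool()[1]);go(.61,-.113,.1)"
```

```text
[0.33464397 0.3001281  0.09971221]
{'d': [-0.5167, -0.4138, -0.0003], 'rows': 11.915603592073952, 'r': [0.0063, 0.0052, -0.0]}
```

step_arm([
  {"x":-0.03,"y":-0.024,"z":0,"rx":0,"ry":0,"rz":0,"claw":-0.8},
  {"x":-0.07,"y":-0.056,"z":0,"rx":0,"ry":0,"rz":0,"claw":-0.8},
  {"x":-0.517,"y":-0.414,"z":0,"rx":0,"ry":0,"rz":0,"claw":-0.8},
  {"x":-0.517,"y":-0.414,"z":0,"rx":0,"ry":0,"rz":0,"claw":-0.8},
  {"x":-0.517,"y":-0.414,"z":0,"rx":0,"ry":0,"rz":0,"claw":-0.8},
  {"x":-0.517,"y":-0.414,"z":0,"rx":0,"ry":0,"rz":0,"claw":-0.8},
  {"x":-0.517,"y":-0.414,"z":0,"rx":0,"ry":0,"rz":0,"claw":-0.8},
  {"x":-0.517,"y":-0.414,"z":0,"rx":0,"ry":0,"rz":0,"claw":-0.8},
  {"x":-0.517,"y":-0.414,"z":0,"rx":0,"ry":0,"rz":0,"claw":-0.8},
  {"x":-0.517,"y":-0.414,"z":0,"rx":0,"ry":0,"rz":0,"claw":-0.8},
  {"x":-0.517,"y":-0.414,"z":0,"rx":0,"ry":0,"rz":0,"claw":-0.8},
  {"x":-0.517,"y":-0.414,"z":0,"rx":0,"ry":0,"rz":0,"claw":-0.8},
])

```text
time: 20.87
tool_pos: [0.602, -0.1056, 0.0956]
tool_rot: [3.141, 0.0, 2.833]
contact_force: [1.4, 0.3, -0.4]
opening: 0.028
grip_force: 15.0
```

step_arm([
  {"x":-0.05,"y":-0.04,"z":0,"rx":0,"ry":0,"rz":0,"claw":-0.8},
  {"x":-0.05,"y":-0.04,"z":0,"rx":0,"ry":0,"rz":0,"claw":-0.8},
  {"x":-0.05,"y":-0.04,"z":0,"rx":0,"ry":0,"rz":0,"claw":-0.8},
  {"x":-0.05,"y":-0.04,"z":0,"rx":0,"ry":0,"rz":0,"claw":-0.8},
])

```text
time: 21.2
tool_pos: [0.6272, -0.1432, 0.0948]
tool_rot: [3.141, -0.002, 2.833]
contact_force: [-0.0, -0.6, -0.2]
opening: 0.0275
grip_force: 15.0
```

```bash
cat >> h.py <<'E'
def tray(x,y,rad=.085,name='wrist'):
    """wood wall-top points (light walls), fit rect"""
    c=cam(name); I,D=read_camera(name); ij,P=cloud(c,D)
    h=cv2.cvtColor(I,cv2.COLOR_BGR2HSV)[ij[:,0],ij[:,1]]
    k=(np.hypot(P[:,0]-x,P[:,1]-y)<rad)&(P[:,2]>-.003)&(P[:,2]<.014)&(h[:,0]<25)&(h[:,1]>70)
    t=(P[k][:,:2]*1000).astype(np.float32); r=cv2.minAreaRect(t); print('rect',len(t),np.round(r[0],1),np.round(r[1],1),round(r[2],1),cv2.boxPoints(r).round().tolist())
    return I
E
python3 -c "
from h import *
read_camera('wrist');print(tool()[1]);I=tray(.642,-.135);cv2.imwrite('pics/w7.png',I);go(.609,-.113,.1)"
```

```text
[ 0.62703623 -0.1423546   0.09506126]
rect 9214 [ 634.6 -131.2] [ 82.2 114.6] 57.2 [[564.0, -135.0], [660.0, -197.0], [705.0, -128.0], [609.0, -66.0]]
{'d': [0.0347, 0.0295, -0.0062], 'rows': 0.8280507682849905, 'r': [0.0006, -0.0016, 0.0]}
```

View pics/w7.png

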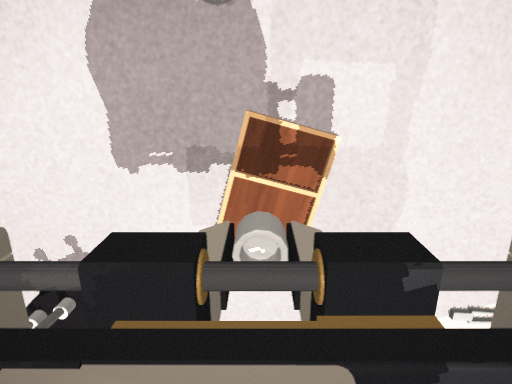

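step_arm([
  {"x":0.0328,"y":0.0281,"z":0,"rx":0,"ry":0,"rz":0,"claw":-0.8},
  {"x":0.0328,"y":0.0281,"z":0.03,"rx":0,"ry":0,"rz":0,"claw":-0.8},
  {"x":0.0328,"y":0.0281,"z":0.07,"rx":0,"ry":0,"rz":0,"claw":-0.8},
  {"x":0.0328,"y":0.0281,"z":0.11,"rx":0,"ry":0,"rz":0,"claw":-0.8},
  {"x":0.0328,"y":0.0281,"z":0.129,"rx":0,"ry":0,"rz":0,"claw":-0.8},
  {"x":0.0328,"y":0.0281,"z":0.129,"rx":0,"ry":0,"rz":0,"claw":-0.8},
  {"x":0.0328,"y":0.0281,"z":0.129,"rx":0,"ry":0,"rz":0,"claw":-0.8},
])

```text
time: 21.88
tool_pos: [0.6103, -0.1146, -0.0013]
tool_rot: [3.141, -0.001, 2.835]
contact_force: [0.3, 0.5, -0.5]
opening: 0.0279
grip_force: 15.0
```

```bash
python3 -c "
from h import *
read_camera('wrist');read_camera('wrist');print(tool()[1]);go(.61,-.1148,-.0125)"
```

```text
[ 6.11920095e-01 -1.15623621e-01  4.34897043e-04]
{'d': [0.0028, 0.0003, 0.0172], 'rows': 0.31446107339843593, 'r': [0.0001, 0.0035, -0.0]}
```

Lower, release, lift.

step_arm([
  {"x":0.0025,"y":0,"z":0.006,"rx":0,"ry":0,"rz":0,"claw":-0.8},
  {"x":0.0025,"y":0,"z":0.011,"rx":0,"ry":0,"rz":0,"claw":-0.8},
  {"x":0.0025,"y":0,"z":0.0145,"rx":0,"ry":0,"rz":0,"claw":-0.8},
  {"x":0.0025,"y":0,"z":0.0165,"rx":0,"ry":0,"rz":0,"claw":-0.8},
  {"x":0.0025,"y":0,"z":0.0165,"rx":0,"ry":0,"rz":0,"claw":-0.8},
  {"x":0.0025,"y":0,"z":0.0165,"rx":0,"ry":0,"rz":0,"claw":-0.8},
])

```text
time: 22.48
tool_pos: [0.6093, -0.1155, -0.0122]
tool_rot: [3.141, 0.001, 2.834]
contact_force: [-3.7, 1.6, 10.7]
opening: 0.028
grip_force: 15.0
```

step_arm([
  {"x":0,"y":0,"z":0,"rx":0,"ry":0,"rz":0,"claw":-0.1},
  {"x":0,"y":0,"z":0,"rx":0,"ry":0,"rz":0,"claw":-0.1},
  {"x":0,"y":0,"z":0,"rx":0,"ry":0,"rz":0,"claw":-0.1},
  {"x":0,"y":0,"z":0,"rx":0,"ry":0,"rz":0,"claw":-0.1},
  {"x":0,"y":0,"z":-0.02,"rx":0,"ry":0,"rz":0,"claw":-0.1},
  {"x":0,"y":0,"z":-0.06,"rx":0,"ry":0,"rz":0,"claw":-0.1},
  {"x":0,"y":0,"z":-0.11,"rx":0,"ry":0,"rz":0,"claw":0.5},
  {"x":0,"y":0,"z":-0.15,"rx":0,"ry":0,"rz":0,"claw":0.5},
  {"x":0,"y":0,"z":-0.16,"rx":0,"ry":0,"rz":0,"claw":0.5},
])

```text
time: 23.23
tool_pos: [0.6119, -0.1164, 0.1117]
tool_rot: [3.142, 0.009, 2.834]
contact_force: [1.1, 0.3, 0.7]
opening: 0.0569
grip_force: 0.0
```

```bash
python3 -c "
from h import *
read_camera('wrist');print(tool()[1]);I=tray(.642,-.135);cv2.imwrite('pics/w8.png',I);near(.61,-.115,.03,.02,.04);near(.46,-.122,.04,.018,.034);near(.46,-.122,.04,.018,.034,'top');go(.461,-.123,.12)"
```

```text
[ 0.61162123 -0.11627467  0.1109232 ]
rect 9040 [ 641.3 -134.1] [ 84.4 129.3] 57.1 [[564.0, -134.0], [673.0, -205.0], [718.0, -134.0], [610.0, -64.0]]
wrist 521 circ [ 609.3 -115.6] 13.9 bbox mid [ 609.  -115.5] [25.8 25.3] mean [ 608.9 -115.5   28.3]
wrist 803 circ [ 462.5 -124.2] 22.7 bbox mid [ 468.8 -124.3] [29.4 42.3] mean [ 472.7 -126.7   24.8]Traceback (most recent call last):
  File "<string>", line 3, in <module>
    read_camera('wrist');print(tool()[1]);I=tray(.642,-.135);cv2.imwrite('pics/w8.png',I);near(.61,-.115,.03,.02,.04);near(.46,-.122,.04,.018,.034);near(.46,-.122,.04,.018,.034,'top');go(.461,-.123,.12)
                                                                                                                                                    ~~~~^^^^^^^^^^^^^^^^^^^^^^^^^^^^^^^
  File "h.py", line 55, in near
    lo,hi=np.percentile(P[:,:2]*1000,[2,98],axis=0)
          ~~~~~~~~~~~~~^^^^^^^^^^^^^^^^^^^^^^^^^^^^
    return _quantile_unchecked(
        a, q, axis, out, overwrite_input, method, keepdims, weights)
    return _ureduce(a,
                    func=_quantile_ureduce_func,
    ...<5 lines>...
                    overwrite_input=overwrite_input,
                    method=method)
    r = func(a, **kwargs)
    result = _quantile(arr,
                       quantiles=q,
    ...<2 lines>...
                       out=out,
                       weights=wgt)
    slices_having_nans = np.isnan(arr[-1, ...])
                                  ~~~^^^^^^^^^
IndexError: index -1 is out of bounds for axis 0 with size 0
```

step_arm([
  {"x":0.186,"y":-0.071,"z":0,"rx":0,"ry":0,"rz":0,"claw":0.6},
  {"x":0.186,"y":-0.071,"z":0,"rx":0,"ry":0,"rz":0,"claw":0.6},
  {"x":0.186,"y":-0.071,"z":0,"rx":0,"ry":0,"rz":0,"claw":0.6},
  {"x":0.186,"y":-0.071,"z":0,"rx":0,"ry":0,"rz":0,"claw":0.6},
  {"x":0.186,"y":-0.071,"z":0,"rx":0,"ry":0,"rz":0,"claw":0.6},
  {"x":0.186,"y":-0.071,"z":0,"rx":0,"ry":0,"rz":0,"claw":0.6},
])

```text
time: 23.98
tool_pos: [0.4589, -0.1239, 0.1053]
tool_rot: [3.141, -0.002, 2.833]
contact_force: [0.0, -0.1, 0.3]
opening: 0.0735
grip_force: 0.0
```

```bash
python3 -c "
from h import *
read_camera('wrist');read_camera('wrist');print(tool()[1]);near(.462,-.124,.04,.018,.034);go(.4625,-.124,-.016)"
```

```text
[ 0.46093237 -0.12414047  0.10565956]
wrist 1000 circ [ 460.8 -124.6] 23.0 bbox mid [ 459.9 -124.4] [42.9 42.6] mean [ 460.2 -124.5   24.9]
{'d': [-0.0017, 0.0006, 0.1622], 'rows': 2.9205366301754268, 'r': [0.0003, 0.0, -0.0]}
```

step_arm([
  {"x":0,"y":0,"z":0.03,"rx":0,"ry":0,"rz":0,"claw":0.6},
  {"x":0,"y":0,"z":0.08,"rx":0,"ry":0,"rz":0,"claw":0.6},
  {"x":0,"y":0,"z":0.12,"rx":0,"ry":0,"rz":0,"claw":0.6},
  {"x":0,"y":0,"z":0.15,"rx":0,"ry":0,"rz":0,"claw":0.6},
  {"x":0,"y":0,"z":0.162,"rx":0,"ry":0,"rz":0,"claw":0.6},
  {"x":0,"y":0,"z":0.162,"rx":0,"ry":0,"rz":0,"claw":0.6},
  {"x":0,"y":0,"z":0.162,"rx":0,"ry":0,"rz":0,"claw":-0.4},
  {"x":0,"y":0,"z":0.162,"rx":0,"ry":0,"rz":0,"claw":-0.4},
  {"x":0,"y":0,"z":0.162,"rx":0,"ry":0,"rz":0,"claw":-0.4},
  {"x":0,"y":0,"z":0.162,"rx":0,"ry":0,"rz":0,"claw":-0.4},
  {"x":0,"y":0,"z":0.162,"rx":0,"ry":0,"rz":0,"claw":-0.4},
  {"x":0,"y":0,"z":0.162,"rx":0,"ry":0,"rz":0,"claw":-0.4},
], squeeze=20)

```text
time: 25.13
tool_pos: [0.4608, -0.1243, -0.0143]
tool_rot: [-3.141, 0.002, 2.834]
contact_force: [-0.6, 0.3, 6.2]
opening: 0.0458
grip_force: 20.0
```

```bash
python3 -c "
from h import *
read_camera('wrist');s=robot.observe();print(tool()[1],s['opening'],s['grip_force'])"
```

```text
[ 0.46080838 -0.12428357 -0.01433137] 0.045792574123646936 20.00070098787546
```

step_arm([
  {"x":0,"y":0,"z":-0.03,"rx":0,"ry":0,"rz":0,"claw":-0.4},
  {"x":0,"y":0,"z":-0.08,"rx":0,"ry":0,"rz":0,"claw":-0.4},
  {"x":0,"y":0,"z":-0.12,"rx":0,"ry":0,"rz":0,"claw":-0.4},
  {"x":0,"y":0,"z":-0.13,"rx":0,"ry":0,"rz":0,"claw":-0.4},
  {"x":0,"y":0,"z":-0.13,"rx":0,"ry":0,"rz":0,"claw":-0.4},
])

```text
time: 25.6
tool_pos: [0.4616, -0.1246, 0.0845]
tool_rot: [-3.141, 0.005, 2.834]
contact_force: [0.4, 0.4, -1.1]
opening: 0.0455
grip_force: 20.0
```

```bash
python3 -c "
from h import *
read_camera('wrist');read_camera('wrist');s=robot.observe();print(tool()[1],s['opening'],s['grip_force']);go(.665,-.15,.08)"
```

```text
[ 0.45946742 -0.12374928  0.08148294] 0.045903045793738106 19.99980440363288
{'d': [-0.2718, 0.0497, 0.0017], 'rows': 4.97297968062783, 'r': [0.0002, -0.0012, 0.0]}
```

step_arm([
  {"x":-0.04,"y":0.008,"z":0,"rx":0,"ry":0,"rz":0,"claw":-0.4},
  {"x":-0.09,"y":0.017,"z":0,"rx":0,"ry":0,"rz":0,"claw":-0.4},
  {"x":-0.14,"y":0.026,"z":0,"rx":0,"ry":0,"rz":0,"claw":-0.4},
  {"x":-0.19,"y":0.035,"z":0,"rx":0,"ry":0,"rz":0,"claw":-0.4},
  {"x":-0.24,"y":0.044,"z":0,"rx":0,"ry":0,"rz":0,"claw":-0.4},
  {"x":-0.265,"y":0.049,"z":0,"rx":0,"ry":0,"rz":0,"claw":-0.4},
  {"x":-0.272,"y":0.05,"z":0,"rx":0,"ry":0,"rz":0,"claw":-0.4},
  {"x":-0.272,"y":0.05,"z":0.05,"rx":0,"ry":0,"rz":0,"claw":-0.4},
  {"x":-0.272,"y":0.05,"z":0.09,"rx":0,"ry":0,"rz":0,"claw":-0.4},
  {"x":-0.272,"y":0.05,"z":0.105,"rx":0,"ry":0,"rz":0,"claw":-0.4},
  {"x":-0.272,"y":0.05,"z":0.105,"rx":0,"ry":0,"rz":0,"claw":-0.4},
  {"x":-0.272,"y":0.05,"z":0.105,"rx":0,"ry":0,"rz":0,"claw":-0.4},
])

```text
time: 26.7
tool_pos: [0.665, -0.15, 0.0028]
tool_rot: [3.141, -0.002, 2.834]
contact_force: [0.7, 0.2, 0.2]
opening: 0.0455
grip_force: 20.0
```

```bash
python3 -c "
from h import *
read_camera('wrist');read_camera('wrist');s=robot.observe();print(tool()[1],s['contact_force']);tray(.642,-.135);go(.665,-.15,-.0105)"
```

```text
[ 0.66686554 -0.1505205   0.00536389] [-0.13458138 -0.83208861  0.03422757]
rect 19902 [ 643.2 -134.3] [ 86.  135.3] 57.1 [[563.0, -134.0], [677.0, -207.0], [723.0, -135.0], [610.0, -61.0]]
{'d': [0.003, -0.0002, 0.0217], 'rows': 0.3937947413502342, 'r': [-0.0, 0.0047, 0.0]}
```

step_arm([
  {"x":0.0025,"y":0.001,"z":0.008,"rx":0,"ry":0,"rz":0,"claw":-0.4},
  {"x":0.0025,"y":0.001,"z":0.014,"rx":0,"ry":0,"rz":0,"claw":-0.4},
  {"x":0.0025,"y":0.001,"z":0.018,"rx":0,"ry":0,"rz":0,"claw":-0.4},
  {"x":0.0025,"y":0.001,"z":0.02,"rx":0,"ry":0,"rz":0,"claw":-0.4},
  {"x":0.0025,"y":0.001,"z":0.0205,"rx":0,"ry":0,"rz":0,"claw":-0.4},
  {"x":0.0025,"y":0.001,"z":0.0205,"rx":0,"ry":0,"rz":0,"claw":-0.4},
])

```text
time: 27.35
tool_pos: [0.6641, -0.1486, -0.0104]
tool_rot: [3.141, -0.0, 2.834]
contact_force: [-4.0, 2.0, 9.8]
opening: 0.0458
grip_force: 20.0
```

step_arm([
  {"x":0,"y":0,"z":0,"rx":0,"ry":0,"rz":0,"claw":0.25},
  {"x":0,"y":0,"z":0,"rx":0,"ry":0,"rz":0,"claw":0.25},
  {"x":0,"y":0,"z":0,"rx":0,"ry":0,"rz":0,"claw":0.25},
  {"x":0,"y":0,"z":0,"rx":0,"ry":0,"rz":0,"claw":0.25},
  {"x":0,"y":0,"z":-0.02,"rx":0,"ry":0,"rz":0,"claw":0.25},
  {"x":0,"y":0,"z":-0.06,"rx":0,"ry":0,"rz":0,"claw":0.25},
  {"x":0,"y":0,"z":-0.11,"rx":0,"ry":0,"rz":0,"claw":0.25},
  {"x":0,"y":0,"z":-0.16,"rx":0,"ry":0,"rz":0,"claw":0.1},
  {"x":0,"y":0,"z":-0.17,"rx":0,"ry":0,"rz":0,"claw":0.1},
  {"x":0,"y":0,"z":-0.17,"rx":0,"ry":0,"rz":0,"claw":0.1},
])

```text
time: 28.18
tool_pos: [0.6664, -0.1495, 0.1197]
tool_rot: [-3.141, 0.008, 2.834]
contact_force: [-0.1, 0.2, 0.0]
opening: 0.0506
grip_force: 0.0
```

```bash
python3 -c "
from h import *
I,_=read_camera('wrist');cv2.imwrite('pics/w9.png',I);near(.665,-.149,.035,.02,.04);near(.61,-.115,.025,.02,.04)
read_camera('wrist');print(tool()[1]);go(.359,-.298,.12)"
```

```text
wrist 1002 circ [ 664.  -148.6] 22.8 bbox mid [ 663.4 -148.6] [43.  42.5] mean [ 663.6 -148.7   28.4]
wrist 488 circ [ 609.6 -115.8] 13.9 bbox mid [ 609.4 -115.8] [25.6 25.6] mean [ 609.7 -115.5   29.2]
[ 0.6631241  -0.14842075  0.11314515]
{'d': [0.326, -0.3129, -0.0079], 'rows': 8.135695831105881, 'r': [0.0003, -0.0051, 0.0]}
```

View pics/w9.png

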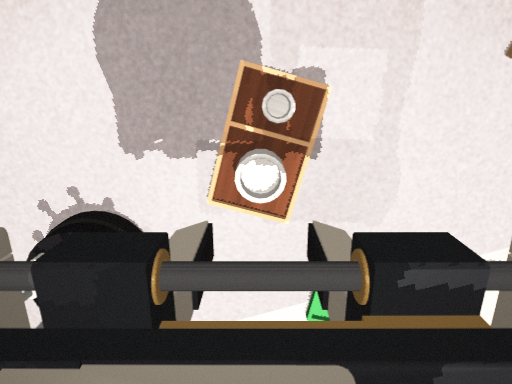

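Both dies stand in their bays: small at (278,105), big at (260,175). Next is the loupe.

step_arm([
  {"x":0.04,"y":-0.04,"z":0,"rx":0,"ry":0,"rz":0,"claw":0.1},
  {"x":0.326,"y":-0.313,"z":0,"rx":0,"ry":0,"rz":0,"claw":0.1},
  {"x":0.326,"y":-0.313,"z":0,"rx":0,"ry":0,"rz":0,"claw":0.1},
  {"x":0.326,"y":-0.313,"z":0,"rx":0,"ry":0,"rz":0,"claw":0.1},
  {"x":0.326,"y":-0.313,"z":0,"rx":0,"ry":0,"rz":0,"claw":0.1},
  {"x":0.326,"y":-0.313,"z":0,"rx":0,"ry":0,"rz":0,"claw":0.1},
  {"x":0.326,"y":-0.313,"z":0,"rx":0,"ry":0,"rz":0,"claw":0.1},
  {"x":0.326,"y":-0.313,"z":0,"rx":0,"ry":0,"rz":0,"claw":0.1},
  {"x":0.326,"y":-0.313,"z":0,"rx":0,"ry":0,"rz":0,"claw":0.1},
  {"x":0.326,"y":-0.313,"z":0,"rx":0,"ry":0,"rz":0,"claw":0.1},
  {"x":0.326,"y":-0.313,"z":0,"rx":0,"ry":0,"rz":0,"claw":0.1},
  {"x":0.326,"y":-0.313,"z":0,"rx":0,"ry":0,"rz":0,"claw":0.1},
])

```text
time: 29.38
tool_pos: [0.361, -0.2979, 0.115]
tool_rot: [3.141, -0.0, 2.835]
contact_force: [0.4, -0.1, -0.2]
opening: 0.0506
grip_force: 0.0
```

```bash
python3 -c "
from h import *
read_camera('wrist');read_camera('wrist');s=robot.observe();print(tool()[1],s['opening'],s['qpos'][5]);near(.36,-.299,.04,.024,.04);near(.36,-.299,.04,.004,.04);go(.36,-.299,-.01)"
```

```text
[ 0.36126731 -0.29769185  0.11515161] 0.05029477499105729 -2.1185713623564695
wrist 730 circ [ 356.  -299.2] 13.1 bbox mid [ 355.5 -299.2] [23.7 23.1] mean [ 355.2 -299.    32. ]
wrist 1165 circ [ 355.7 -299.3] 17.7 bbox mid [ 353.5 -298.8] [27.3 30.4] mean [ 352.4 -298.    24.1]
{'d': [0.0009, -0.0021, 0.1671], 'rows': 3.0074753393029994, 'r': [0.0004, -0.0003, 0.0]}
```

step_arm([
  {"x":0.0065,"y":-0.0042,"z":0.02,"rx":0,"ry":0,"rz":0,"claw":0.1},
  {"x":0.0065,"y":-0.0042,"z":0.07,"rx":0,"ry":0,"rz":0,"claw":0.1},
  {"x":0.0065,"y":-0.0042,"z":0.12,"rx":0,"ry":0,"rz":0,"claw":0.1},
  {"x":0.0065,"y":-0.0042,"z":0.15,"rx":0,"ry":0,"rz":0,"claw":0.1},
  {"x":0.0065,"y":-0.0042,"z":0.166,"rx":0,"ry":0,"rz":0,"claw":0.1},
  {"x":0.0065,"y":-0.0042,"z":0.166,"rx":0,"ry":0,"rz":0,"claw":0.1},
  {"x":0.0065,"y":-0.0042,"z":0.166,"rx":0,"ry":0,"rz":0,"claw":-0.8},
  {"x":0.0065,"y":-0.0042,"z":0.166,"rx":0,"ry":0,"rz":0,"claw":-0.8},
  {"x":0.0065,"y":-0.0042,"z":0.166,"rx":0,"ry":0,"rz":0,"claw":-0.8},
  {"x":0.0065,"y":-0.0042,"z":0.166,"rx":0,"ry":0,"rz":0,"claw":-0.8},
  {"x":0.0065,"y":-0.0042,"z":0.166,"rx":0,"ry":0,"rz":0,"claw":-0.8},
  {"x":0.0065,"y":-0.0042,"z":0.166,"rx":0,"ry":0,"rz":0,"claw":-0.8},
], squeeze=12)

```text
time: 30.58
tool_pos: [0.3552, -0.3005, -0.008]
tool_rot: [-3.141, 0.002, 2.834]
contact_force: [-0.4, 0.7, 6.8]
opening: 0.0256
grip_force: 12.0
```

```bash
python3 -c "
from h import *
read_camera('wrist');s=robot.observe();print(tool()[1],s['opening'],s['grip_force'])"
```

```text
[ 0.35517304 -0.30044724 -0.00801024] 0.025339593859051518 12.001267975979317
```

step_arm([
  {"x":0,"y":0,"z":-0.02,"rx":0,"ry":0,"rz":0,"claw":-0.8},
  {"x":0,"y":0,"z":-0.06,"rx":0,"ry":0,"rz":0,"claw":-0.8},
  {"x":0,"y":0,"z":-0.11,"rx":0,"ry":0,"rz":0,"claw":-0.8},
  {"x":0,"y":0,"z":-0.14,"rx":0,"ry":0,"rz":0,"claw":-0.8},
  {"x":0,"y":0,"z":-0.14,"rx":0,"ry":0,"rz":0,"claw":-0.8},
])

```text
time: 31.05
tool_pos: [0.3566, -0.3023, 0.1008]
tool_rot: [-3.137, 0.008, 2.834]
contact_force: [0.9, -0.7, 0.5]
opening: 0.0256
grip_force: 12.0
```

```bash
python3 -c "
from h import *
read_camera('wrist');read_camera('wrist');s=robot.observe();print(tool()[1],s['opening'],s['grip_force']);go(.624,.1435,.1)"
```

```text
[ 0.35479713 -0.3002511   0.09678732] 0.025507071366018118 11.978179841812562
{'d': [-0.1628, 0.6726, -0.0047], 'rows': 12.456798791509566, 'r': [-0.0014, 0.0024, 0.0]}
```

step_arm([
  {"x":-0.007,"y":0.03,"z":0,"rx":0,"ry":0,"rz":0,"claw":-0.8},
  {"x":-0.018,"y":0.075,"z":0,"rx":0,"ry":0,"rz":0,"claw":-0.8},
  {"x":-0.03,"y":0.125,"z":0,"rx":0,"ry":0,"rz":0,"claw":-0.8},
  {"x":-0.042,"y":0.175,"z":0,"rx":0,"ry":0,"rz":0,"claw":-0.8},
  {"x":-0.055,"y":0.227,"z":0,"rx":0,"ry":0,"rz":0,"claw":-0.8},
  {"x":-0.067,"y":0.279,"z":0,"rx":0,"ry":0,"rz":0,"claw":-0.8},
  {"x":-0.08,"y":0.331,"z":0,"rx":0,"ry":0,"rz":0,"claw":-0.8},
  {"x":-0.093,"y":0.383,"z":0,"rx":0,"ry":0,"rz":0,"claw":-0.8},
  {"x":-0.105,"y":0.435,"z":0,"rx":0,"ry":0,"rz":0,"claw":-0.8},
  {"x":-0.118,"y":0.487,"z":0,"rx":0,"ry":0,"rz":0,"claw":-0.8},
  {"x":-0.13,"y":0.535,"z":0,"rx":0,"ry":0,"rz":0,"claw":-0.8},
  {"x":-0.14,"y":0.58,"z":0,"rx":0,"ry":0,"rz":0,"claw":-0.8},
])

```text
time: 32.15
tool_pos: [0.5862, 0.085, 0.0939]
tool_rot: [-3.141, -0.003, 2.834]
contact_force: [-0.3, -0.7, -0.4]
opening: 0.0254
grip_force: 12.0
```

step_arm([
  {"x":-0.01,"y":0.04,"z":0,"rx":0,"ry":0,"rz":0,"claw":-0.8},
  {"x":-0.018,"y":0.075,"z":0,"rx":0,"ry":0,"rz":0,"claw":-0.8},
  {"x":-0.022,"y":0.092,"z":0,"rx":0,"ry":0,"rz":0,"claw":-0.8},
  {"x":-0.022,"y":0.092,"z":0,"rx":0,"ry":0,"rz":0,"claw":-0.8},
  {"x":-0.022,"y":0.092,"z":0,"rx":0,"ry":0,"rz":0,"claw":-0.8},
])

```text
time: 32.57
tool_pos: [0.6218, 0.1437, 0.0938]
tool_rot: [-3.14, -0.003, 2.835]
contact_force: [-0.1, -1.2, -0.3]
opening: 0.0257
grip_force: 12.0
```

```bash
python3 -c "
from h import *
read_camera('wrist');read_camera('wrist');s=robot.observe();print(tool()[1],s['opening']);I=tray(.624,.1435,.07);cv2.imwrite('pics/w10.png',I);go(.624,.1435,.008)"
```

```text
[0.62198264 0.14250813 0.09483495] 0.025245977454472605
rect 6169 [624.2 144.5] [82.8 78.6] 50.8 [[568.0, 137.0], [628.0, 88.0], [681.0, 152.0], [620.0, 201.0]]
{'d': [-0.002, 0.0023, 0.1164], 'rows': 2.0959082993048845, 'r': [-0.0012, -0.0021, -0.0]}
```

View pics/w10.png

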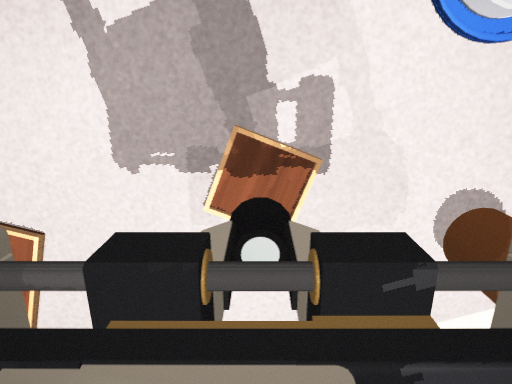

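step_arm([
  {"x":-0.0022,"y":0.0028,"z":0.03,"rx":0,"ry":0,"rz":0,"claw":-0.8},
  {"x":-0.0022,"y":0.0028,"z":0.07,"rx":0,"ry":0,"rz":0,"claw":-0.8},
  {"x":-0.0022,"y":0.0028,"z":0.1,"rx":0,"ry":0,"rz":0,"claw":-0.8},
  {"x":-0.0022,"y":0.0028,"z":0.116,"rx":0,"ry":0,"rz":0,"claw":-0.8},
  {"x":-0.0022,"y":0.0028,"z":0.116,"rx":0,"ry":0,"rz":0,"claw":-0.8},
  {"x":-0.0022,"y":0.0028,"z":0.116,"rx":0,"ry":0,"rz":0,"claw":-0.8},
  {"x":-0.0022,"y":0.0028,"z":0.116,"rx":0,"ry":0,"rz":0,"claw":-0.8},
])

```text
time: 33.3
tool_pos: [0.6264, 0.1448, 0.0108]
tool_rot: [3.14, 0.002, 2.833]
contact_force: [-1.2, -0.4, -0.7]
opening: 0.0255
grip_force: 12.0
```

```bash
python3 -c "
from h import *
read_camera('wrist');read_camera('wrist');s=robot.observe();print(tool()[1],s['contact_force']);go(.6242,.144,-.004)"
```

```text
[0.62645859 0.14505435 0.0109772 ] [-0.15267095 -0.26652831  0.2711754 ]
{'d': [0.0025, -0.0023, 0.02], 'rows': 0.3643967185997718, 'r': [0.0018, 0.0037, -0.0]}
```

step_arm([
  {"x":0.0025,"y":-0.002,"z":0.007,"rx":0,"ry":0,"rz":0,"claw":-0.8},
  {"x":0.0025,"y":-0.002,"z":0.013,"rx":0,"ry":0,"rz":0,"claw":-0.8},
  {"x":0.0025,"y":-0.002,"z":0.017,"rx":0,"ry":0,"rz":0,"claw":-0.8},
  {"x":0.0025,"y":-0.002,"z":0.019,"rx":0,"ry":0,"rz":0,"claw":-0.8},
  {"x":0.0025,"y":-0.002,"z":0.019,"rx":0,"ry":0,"rz":0,"claw":-0.8},
  {"x":0.0025,"y":-0.002,"z":0.019,"rx":0,"ry":0,"rz":0,"claw":-0.8},
])

```text
time: 33.9
tool_pos: [0.6228, 0.1442, -0.0043]
tool_rot: [-3.141, -0.0, 2.834]
contact_force: [-3.7, -1.2, 6.5]
opening: 0.0252
grip_force: 12.1
```

step_arm([
  {"x":0,"y":0,"z":0,"rx":0,"ry":0,"rz":0,"claw":0},
  {"x":0,"y":0,"z":0,"rx":0,"ry":0,"rz":0,"claw":0},
  {"x":0,"y":0,"z":0,"rx":0,"ry":0,"rz":0,"claw":0},
  {"x":0,"y":0,"z":0,"rx":0,"ry":0,"rz":0,"claw":0},
  {"x":0,"y":0,"z":-0.02,"rx":0,"ry":0,"rz":0,"claw":0},
  {"x":0,"y":0,"z":-0.06,"rx":0,"ry":0,"rz":0,"claw":0},
  {"x":0,"y":0,"z":-0.11,"rx":0,"ry":0,"rz":0,"claw":0},
  {"x":0,"y":0,"z":-0.16,"rx":0,"ry":0,"rz":0,"claw":0},
  {"x":0,"y":0,"z":-0.2,"rx":0,"ry":0,"rz":0,"claw":0},
  {"x":0.1,"y":0,"z":-0.2,"rx":0,"ry":0,"rz":0,"claw":0},
  {"x":0.2,"y":0,"z":-0.2,"rx":0,"ry":0,"rz":0,"claw":0},
  {"x":0.2,"y":0,"z":-0.2,"rx":0,"ry":0,"rz":0,"claw":0},
])

```text
time: 34.9
tool_pos: [0.5028, 0.1821, 0.1451]
tool_rot: [3.141, 0.001, 2.833]
contact_force: [-0.2, 0.2, 0.1]
opening: 0.0458
grip_force: 0.0
```

```bash
python3 -c "
from h import *
I,D=read_camera('scene');cv2.imwrite('pics/s9.png',cv2.resize(I[110:290,60:390],(792,432),interpolation=2))
near(.624,.144,.03,.03,.045,'scene');near(.513,.367,.06,.05,.08,'scene')
print(robot.observe()['contact_force'])"
```

```text
scene 53 circ [623.  142.5] 13.3 bbox mid [623.9 142.9] [21.9 24.1] mean [623.5 141.   34.5]
scene 28 circ [514.7 361.9] 8.2 bbox mid [514.4 362.4] [13.6 13.6] mean [515.1 362.4  59.2]
[ 1.54159758  0.01776239 -0.05530359]
```

View pics/s9.png

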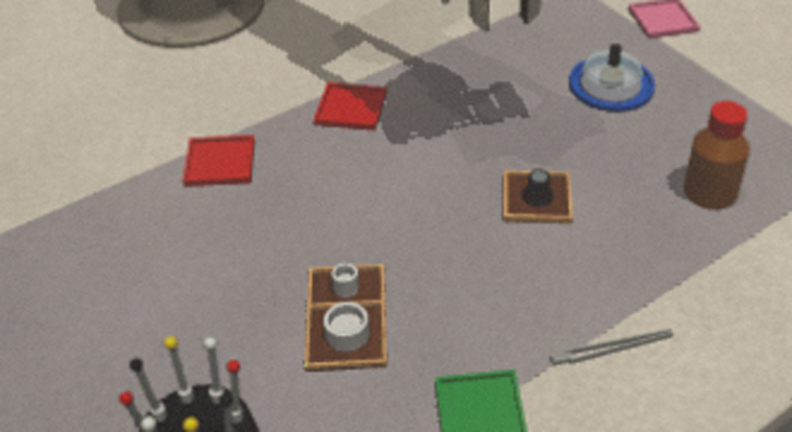

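The final scene shows the loupe in the wooden tray (538,190), both dies in their bays, and the cover over the movement on the base (612,78). The stand and bottle have not moved, so I'm handing in.

```bash
python3 -c "
from cell import robot
print(robot.hand_in())"
```

```text
the job is handed in; nothing more can be done
None
```

The bench is tidied as asked and the job is handed in at about 35 s: the movement is under the glass cover on the dust base, both dies are in their bays, the loupe is in the square wooden tray, and the screwdriver stand and bottle were left alone.

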